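# Clear a glass tube of its stuck stub and stopper it

## Task

The glass tube clamped aslant in the wooden stand has the stub of its last stopper stuck in the bore. Push the stub out of the low end with the push rod, lay the rod back down on the bench, and then press the new stopper fully home in the upper mouth, its head flush against the rim. Go gently with the glass, and leave the bead dish, the caliper and the graphite block where they are.

Things in the scene. Friction and masses are not known exactly. Their poses are not given: they have to be found in the camera images.
- tube: Clear glass tube, 110 mm long, outside 36 mm, bore 30 mm, open at both ends, held in a fixed stand. The bore rises 32 degrees above the level. Origin: centre of the upper mouth, in the rim's plane, 110 mm above the bench; z = bore axis, obliquely up and out of the mouth; x is level. The rim is widened to 39 mm outside; the bore narrows from 33 to 30 mm within 5 mm.
- tube_mouth (a point): Centre of the tube's upper mouth, in the plane of the rim. Two wooden clamp blocks (54 x 56 x 16 mm) with black rubber lining hold the tube; the first begins 34 mm below the rim along the tube. The rubber gives: pushed along its axis the tube yields about 1 mm for each 2 N, at most 11 mm, and comes back when let go.
- tube_low_end (a point): Centre of the tube's lower end, 110 mm down the bore, 52 mm above the bench. The stand's base board below (104 mm wide, 12 mm thick) reaches from under the mouth 235 mm towards the low side and has a raised edge, 26 mm above the bench, round its low half that catches what falls out.
- stub: Stuck cork stub in the bore, a cylinder 27.6 mm in diameter and 32 mm long with a black rubber ring round its middle; origin at its centre, z along its length. It sticks by the springy ring: pushing it along takes about 5 to 11 N. How deep it sits differs: its centre is 45 to 75 mm below the rim.
- stopper: New stopper, 88 mm long, 120 g, lying with its axis level. Wooden head: 26 mm across its two flat sides, 40 mm high, 40 mm long; then a flange 40 mm in diameter, 6 mm thick; then a tapered cork 42 mm long, 27 mm thick at the flange, 21 mm at the tip. Origin: middle of the head, on the axis. The cork points along -y; z is up as it lies; the flat sides to grip face +x and -x.
- stopper_seat (a point): Centre of the flange's front face, 26 mm from the stopper's origin along -y; it meets the centre of the tube's mouth when the stopper is home.
- stopper_tip (a point): Tip of the cork, 68 mm from the stopper's origin along -y. A springy black rubber ring, 31.4 mm across, sits on the cork 14 mm in front of the flange; squeezing it into the 30 mm bore and along it takes about 5 to 12 N, until the flange meets the rim and the push turns firm.
- push_rod: Push rod, 201 mm long, 110 g, lying level: dark wooden handle with two flat sides, 22 mm wide, 30 mm high, 74 mm long, brass ferrule 19 mm in diameter, steel rod 11 mm in diameter with a blunt tip 17 mm in diameter. Origin: middle of the handle, on the axis. The rod points along -y; z is up as it lies; the flat sides to grip face +x and -x.
- push_rod_tip (a point): Blunt end of the push rod, on its axis, 164 mm from the rod's origin along its -y.
- bead_dish: Bystander: enamel dish of beads, 85 mm across, 17 mm high; origin under its centre. Not to be disturbed.
- caliper: Bystander: steel caliper, 160 mm long, 12 mm high, lying; origin under its centre. Not to be disturbed.
- graphite_block: Bystander: flat black graphite block, 52 x 82 x 11 mm; origin under its centre. Not to be disturbed.

How it is judged:
On the way, in this order (a step that is already met when the one before it is completed fails the run):
1. the push rod's tip is at least 25 mm inside the bore from the upper mouth, the stub still in the tube (z of push_rod_tip in the frame of tube below -0.025 m and x of push_rod_tip in the frame of tube between -0.014 and 0.014 m and y of push_rod_tip in the frame of tube between -0.014 and 0.014 m and z of stub in the frame of tube above -0.11 m), for 0.1 s.
2. the stub is out of the low end of the tube (z of stub in the frame of tube below -0.118 m), for 0.2 s.
At the end, for the whole second after the job is handed in: Stub out of the low end (centre over 8 mm past it), on the stand's base or bench; push rod lying level on the bench (middle under 40 mm up); stopper home: flange within 2 mm of the rim's plane, centred within 3 mm, axis within 0.06 rad of the bore; all at rest, released (z of stub in the frame of tube below -0.118 m and height (world z) of stub between 0 and 0.07 m and linear speed of each of stub, push_rod below 0.02 m/s and z of stopper_seat in the frame of tube between -0.003 and 0.002 m and x of stopper_seat in the frame of tube between -0.003 and 0.003 m and y of stopper_seat in the frame of tube between -0.003 and 0.003 m and angle between the y axis of stopper and the z axis of tube, either way round below 0.06 rad and linear speed of stopper below 0.01 m/s and height (world z) of push_rod between 0.005 and 0.04 m and angle between push_rod's own y axis and vertical between 1.35 and 1.79 rad); the robot touches nothing.
It fails at once if the gripper, the arm or the push rod strikes or presses the tube with more than 35 N (contact force between any of the fingers, the arm, push_rod and tube above 35 N).
It fails at once if the stopper and its ring bear on the glass with more than 80 N in all (contact force between stopper and tube above 80 N).
It fails at once if the bead dish, the caliper or the graphite block is moved by more than 30 mm (distance of any of bead_dish, caliper, graphite_block from where it was at the start of the episode above 0.03 m).
It fails at once if the stub, the stopper or the push rod falls off the bench (height (world z) of any of stub, stopper, push_rod below -0.05 m).
It also fails if it takes over 70 s, if anything falls off the work surface, if the arm or the gripper's body presses on something with over 40 N, if the wrist force passes 120 N, or if a joint passes its speed limit or range.

## Robot

A 6-joint arm with a two-finger parallel gripper is mounted at the origin on a cart in front of the work surface, level with it; the furniture and walls round the work are solid. World frame = base frame: x ahead of the robot, y to its left, z up, the work surface at z = 0. Lengths are in m, angles in rad, forces in N, time in s.
With the tool pointing down it reaches from about 0.3 to 0.775 m from the base axis. Payload 14.6 kg.
Tool frame: the origin (TCP) lies midway between the tips of the shut fingers; the grasp point (between the pads) lies 19 mm behind it; z points along the fingers, y is the direction in which the jaws open and shut (so a half turn about z gives the same grasp; the last joint's range is limited). The gripper opens to 94 mm and grips with 3 to 60 N. Pads are 16 mm wide; open, the fingers measure 119 mm over their backs; the gripper's body (75 mm by 177 mm) begins 78 mm behind the grasp point.
Start: joints at [1.058, 0.3, 1.521, -0, 1.321, -0.067], TCP at [0.237, 0.496, 0.205] pointing down, gripper open.
Joint ranges: [-3.03, 3.03], [-0.79, 2.21], [0.23, 2.52], [-1.04, 4.18], [0, 3.07], [-2.55, 2.55]. Speed limits (rad/s): [2.22, 2.22, 2.57, 3.14, 3.14, 3.14].

## Interface

Orientations are given as [roll, pitch, yaw] about the fixed x, y, z axes, in that order (R = Rz(yaw) Ry(pitch) Rx(roll)).
In Python, from station import readout, imaging, job gives the robot as it stands.
- The arm moves only by the tool arm_command, never from a script. Its argument "increments" is a list of rows, each an object with "gripper": the opening, from 0 (shut) to 1 (fully open); "slide": the shift along the world's x, y, z in m, a list of three; "yaw": the turn about the world's z in rad. A call has 1 to 8 rows; each row is the pose to reach, as a shift and turn from the pose commanded when the call began; what a row does not reach only later rows make up. A row lasts 1/8 s, in which the tool goes at most 62.5 mm and 10.7 degrees, less where a joint would pass 70% of its speed; a pose out of reach is approached as far as the arm can. A call with a gripper value outside its range is refused whole. The fingers move at their own pace and stop on an object; "grip_force" is the grip in N (left out, the last holds). Time passes only in rows, so rows that repeat a pose let the fingers close. It gives the time, the measured TCP pose, the force and the opening at its end, in the units of the state.
- readout.get_obs(): the state, without advancing time (a new reading comes with each control period).
- imaging.camera(name): name is "side" or "top"; returns a dict with "color" (480x640x3 uint8, red, green, blue), "mtx" (3x3 intrinsics, pixels), "D" ([k1, k2, p1, p2, k3] as OpenCV has them; the pictures are not rectified), "rvec" (rotation vector, rad) and "tvec" (3), from world to camera coordinates, as OpenCV has them. Camera axes: x right, y down, z forward; pixel columns grow to the right and rows downward; lengths in m; the calibration is good to about 2 mm. A picture is of the moment at which its call begins. There is no depth.
- job.hand_in(): hands the job in, once; it reports no verdict.
The state is a dict: "time_s": time; "qpos": joint angles; "joint_vel": joint speeds; "tau": joint torques, N m; "ee_pos": TCP position; "eef_rot": TCP orientation; "force": force on the tool from outside, world axes, zero at the start; "moment": the same for the moment, N m; "grip_width": finger opening in m.
Only numpy, scipy, OpenCV 4.12 (cv2) and the standard library are available. Lean on these libraries where they do the work, as an engineer would, in place of code of your own. Each camera call takes 0.05 s, during which the arm holds its last target. There are 200 camera calls.

## Working session

There is one attempt and no reset: what is moved stays moved. The work goes in short steps, Python scripts to look and compute and a tool call to move; the robot and the scene stay as the last step left them, time stands still between calls to the robot, and variables do not carry over. Pictures are saved under pics/ and viewed, about 8 in all and at most 12, crops included, and the job is handed in when it is done.

Besides the shell and the picture viewer there is one more tool, called after "Emit:" as name(argument=value, ...), one argument or row to a line, values as JSON. arm_command: Moves the arm, as the interface text tells. Its arguments: {"type":"object","properties":{"increments":{"type":"array","items":{"type":"object","properties":{"gripper":{"type":"number"},"slide":{"type":"array","items":{"type":"number"}},"yaw":{"type":"number"}}}},"grip_force":{"type":"number"}},"required":["increments"]}

```bash
mkdir -p pics; cat > h.py <<'E'
import numpy as np, cv2
from station import readout, imaging, job
def shot(n,f=None):
    c=imaging.camera(n)
    if f: cv2.imwrite('pics/'+f,c['color'][:,:,::-1])
    return c
def ray(c,uv):
    p=cv2.undistortPoints(np.array(uv,float).reshape(-1,1,2),np.array(c['mtx']),np.array(c['D'])).reshape(-1,2)
    R=cv2.Rodrigues(np.array(c['rvec'],float))[0]; t=np.array(c['tvec'],float).ravel()
    return -R.T@t, (R.T@np.c_[p,np.ones(len(p))].T).T
def onplane(c,uv,z):
    o,d=ray(c,uv); return o+d*((z-o[2])/d[:,2])[:,None]
def tri(c1,u1,c2,u2):
    o1,d1=ray(c1,u1);o2,d2=ray(c2,u2);d1=d1[0];d2=d2[0]
    s=np.linalg.lstsq(np.c_[d1,-d2],o2-o1,rcond=None)[0]
    a=o1+s[0]*d1;b=o2+s[1]*d2
    return (a+b)/2,np.linalg.norm(a-b)
def proj(c,P):
    return cv2.projectPoints(np.array(P,float).reshape(-1,3),np.array(c['rvec'],float),np.array(c['tvec'],float),np.array(c['mtx']),np.array(c['D']))[0].reshape(-1,2)
E
python3 - <<'E'
from h import *
np.set_printoptions(precision=3,suppress=True)
for n in('top','side'):
    c=shot(n,n+'0.png'); o,d=ray(c,[[320,240]]); print(n,o,d)
print(readout.get_obs())
E
```

```text
top [ 0.416 -0.061  1.242] [[ 0.16  -0.021 -0.987]]
side [ 0.215 -0.889  0.729] [[ 0.358  0.743 -0.566]]
{'time_s': 0.1, 'qpos': array([ 1.058,  0.3  ,  1.521,  0.   ,  1.321, -0.067]), 'joint_vel': array([-0.001, -0.002, -0.003,  0.   , -0.002,  0.002]), 'tau': array([  0.002, -53.265, -35.328,   0.071,   0.023,  -0.   ]), 'ee_pos': array([0.237, 0.496, 0.205]), 'eef_rot': array([-3.141, -0.   ,  2.696]), 'force': array([-0.5  ,  0.358,  0.141]), 'moment': array([ 0.006, -0.048, -0.035]), 'grip_width': 0.09395765399503819}
```

View pics/top0.png

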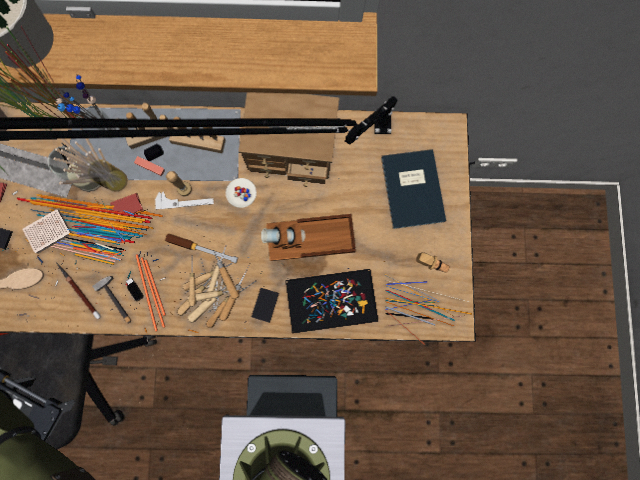

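View pics/side0.png

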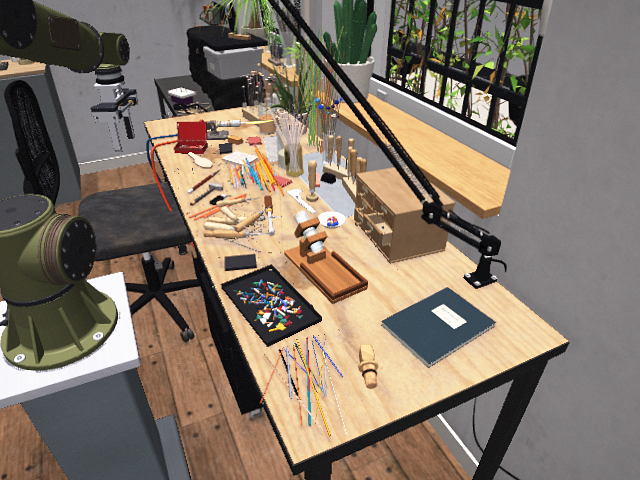

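```bash
python3 - <<'E'
import cv2,numpy as np
t=cv2.imread('pics/top0.png');s=cv2.imread('pics/side0.png')
def cr(im,x,y,k,w=266,h=300):
    return cv2.resize(im[y:y+h//k+1,x:x+w//k+1],None,fx=k,fy=k,interpolation=cv2.INTER_NEAREST)[:h,:w]
r1=np.hstack([cr(t,160,200,3),cr(t,255,200,3),cr(t,410,240,5)])
r2=np.hstack([cr(s,245,190,5),cr(s,285,205,4),cr(s,345,340,5)])
cv2.imwrite('pics/crop1.png',np.vstack([r1,r2]))
E
```

```text
(no output)
```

View pics/crop1.png

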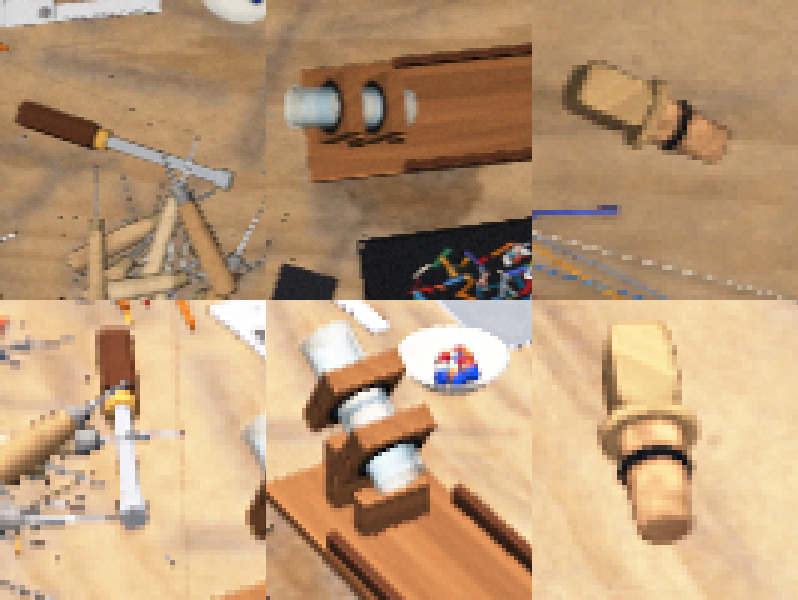

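```bash
python3 - <<'E'
from h import *
np.set_printoptions(precision=4,suppress=True)
t=shot('top');s=shot('side')
# lamp line
ot,dt=ray(t,[[50,126],[340,125]]);os,ds=ray(s,[[290,25],[425,200]])
nt=np.cross(*dt);
for d in ds:
    k=nt@(ot-os)/(nt@d); print('lamp',os+k*d)
# manual two-view points
def T(n,a,b): print(n,*tri(t,[a],s,[b]))
T('rod tip',[237,260],[245+132/5,190+(517-300)/5])
T('handle back',[166.3,237.3],[245+115/5,190+(330-300)/5])
print('rod z=.03 back/front', onplane(t,[[166.3,237.3],[193.3,245.3]],.03), 'tip z=.0085..',onplane(t,[[236.5,259.7]],.012))
hsv=cv2.cvtColor(t['color'],cv2.COLOR_RGB2HSV)
def pr(x,y): print((x,y),t['color'][y,x],hsv[y,x])
for p in[(180,242),(194,245),(215,252),(268,236),(262,236),(310,235),(310,215),(260,250),(425,260),(417,257),(445,266),(440,262),(455,275)]: pr(*p)
E
```

```text
lamp [0.7177 0.357  0.5153]
lamp [ 0.8805 -0.1054  0.1698]
rod tip [0.5555 0.1362 0.0142] 0.00032290857270021245
handle back [0.6135 0.3274 0.0243] 0.004222247676090847
rod z=.03 back/front [[0.6106 0.3261 0.03  ]
 [0.5905 0.2524 0.03  ]] tip z=.0085.. [[0.5564 0.138  0.012 ]]
(180, 242) [90 49 30] [ 10 170  90]
(194, 245) [223 169  75] [ 19 169 223]
(215, 252) [141 140 143] [130   5 143]
(268, 236) [185 196 197] [ 93  16 197]
(262, 236) [208 208 194] [ 30  17 208]
(310, 235) [147  91  49] [ 13 170 147]
(310, 215) [174 132  91] [ 15 122 174]
(260, 250) [178 143 103] [ 16 107 178]
(425, 260) [211 167 112] [ 17 120 211]
(417, 257) [90 70 48] [ 16 119  90]
(445, 266) [199 143  98] [ 13 129 199]
(440, 262) [49 38 31] [12 94 49]
(455, 275) [184 146 108] [ 15 105 184]
```

```bash
python3 - <<'E'
from h import *
np.set_printoptions(precision=4,suppress=True)
t=shot('top');s=shot('side')
hsv=cv2.cvtColor(t['color'],cv2.COLOR_RGB2HSV)
m=((hsv[...,1]>145)&(hsv[...,0]<19)).astype(np.uint8); m[:, :255]=0; m[:205]=0; m[265:]=0; m[:,365:]=0
m=cv2.morphologyEx(m,cv2.MORPH_OPEN,np.ones((3,3)))
ys,xs=np.nonzero(m); print('board',len(xs),cv2.minAreaRect(np.c_[xs,ys].astype(np.float32)))
# long edges
for nm,f in(('far',np.min),('near',np.max)):
    cols=np.arange(275,345); rows=np.array([f(ys[xs==c]) for c in cols])
    k=np.polyfit(cols,rows,1); r=rows-np.polyval(k,cols); g=abs(r)<1.5; k=np.polyfit(cols[g],rows[g],1)
    P=onplane(t,[[275,np.polyval(k,275)],[345,np.polyval(k,345)]],.012 if nm=='near' else .02); d=P[1]-P[0]
    print(nm,k,g.sum(),P,np.degrees(np.arctan2(d[1],d[0])))
# tube pixels
m=((hsv[...,1]<60)&(hsv[...,2]>120)).astype(np.uint8); m[:,:255]=0;m[:,312:]=0;m[:222]=0;m[250:]=0
for r in range(224,250): print(r,''.join('#' if v else '.' for v in m[r,255:312]))
hs=cv2.cvtColor(s['color'],cv2.COLOR_RGB2HSV)
m=((hs[...,1]<60)&(hs[...,2]>120))
for r in range(206,258): print(r,''.join('#' if v else '.' for v in m[r,285:335]))
# stopper
m=((hsv[...,1]>125)|(hsv[...,2]<135)).astype(np.uint8)
for r in range(250,276): print(r,''.join('#' if v else '.' for v in m[r,410:456]))
E
```

```text
board 2833 ((310.2825927734375, 236.9237060546875), (38.372344970703125, 85.5650863647461), 83.774169921875)
far [ -0.1229 256.4888] 64 [[ 0.6593  0.0368  0.02  ]
 [ 0.6879 -0.1543  0.02  ]] -81.49297785335662
near [ -0.1099 289.6354] 70 [[ 0.5594  0.0339  0.012 ]
 [ 0.5847 -0.1559  0.012 ]] -82.41515749952069
224 .........................................................
225 .........................................................
226 .........................................................
227 .........................................................
228 ..........#..............................................
229 ........##########.......................................
230 .......###############.........................#.........
231 .......################.........#####..........##........
232 ......##################........######.........##........
233 ......##################........######.........###.......
234 ......##################........#######........###.......
235 ......##################........#######........###.......
236 ......##################........#######.
[... 4309 characters left out ...]
#####.#.......##.#######.............
263 ..........#######.....#.##########............
264 ............########..#..############.........
265 ..............#########.###############.......
266 ..................####..################......
267 ..................####.################.......
268 ...................###..###############.......
269 ....................#....##############.......
270 .............................#########........
271 ................................#.###.........
272 ..............................................
273 ..............................................
274 ..............................................
275 ..............................................
```

```bash
cat >> h.py <<'E'
HD=np.radians(-82.); h2=np.array([np.cos(HD),np.sin(HD),0]); px=np.array([-h2[1],h2[0],0])
e=np.array([0,0,1.]); c3,s3=np.cos(np.radians(32)),np.sin(np.radians(32))
DN=h2*c3-e*s3; VV=h2*s3+e*c3
E
python3 - <<'E'
from h import *
np.set_printoptions(precision=4,suppress=True)
t=shot('top');s=shot('side')
P=onplane(t,[[260.6,235.4]],.0935)[0]; M=P+h2*.0103; M[2]=.11; print('mouth',M)
Q=onplane(t,[[305.2,235.2]],.0673)[0]; L=Q-h2*.0095;L[2]=.0517; print('low',L,'len',np.linalg.norm(L-M),'head',np.degrees(np.arctan2(*(L-M)[[1,0]])))
for n,c in(('top',t),('side',s)):
    for k,r in((0,.0195),(.11,.018)):
        a=np.linspace(0,2*np.pi,60); ring=M+DN*k+r*(np.cos(a)[:,None]*px+np.sin(a)[:,None]*VV)
        q=proj(c,ring); print(n,k,'cols',q[:,0].min(),q[:,0].max(),'rows',q[:,1].min(),q[:,1].max())
print('stopper back/tip top z .04/.02/.0135', onplane(t,[[416.5,257.5]],.03),onplane(t,[[449.2,268]],.015))
print('flange', onplane(t,[[432,263.2]],.02))
E
```

```text
mouth [0.6122 0.0562 0.11  ]
low [ 0.6171 -0.0376  0.0517] len 0.11058146940849434 head -87.01560400832709
top 0 cols 260.5049858131841 267.5830989962864 rows 226.06879663842457 241.55811367898468
top 0.11 cols 297.68949698619986 304.8184988216111 rows 226.80018866536292 240.37727763569677
side 0 cols 293.81755775896977 307.15429149203584 rows 208.97001302197498 217.47466462212583
side 0.11 cols 313.68676692488856 326.2235440544816 rows 245.09718103982007 252.63570177084873
stopper back/tip top z .04/.02/.0135 [[ 0.5708 -0.3475  0.03  ]] [[ 0.5459 -0.4401  0.015 ]]
flange [[ 0.5575 -0.3919  0.02  ]]
```

Emit:
arm_command(
  increments=[
    {"slide": [0.06, -0.03, 0.0], "yaw": -0.18, "gripper": 0.6},
    {"slide": [0.12, -0.06, 0.0], "yaw": -0.36, "gripper": 0.6},
    {"slide": [0.18, -0.09, 0.0], "yaw": -0.54, "gripper": 0.6},
    {"slide": [0.24, -0.12, 0.0], "yaw": -0.72, "gripper": 0.6},
    {"slide": [0.3, -0.16, 0.0], "yaw": -0.9, "gripper": 0.6},
    {"slide": [0.34, -0.19, -0.02], "yaw": -1.08, "gripper": 0.6},
    {"slide": [0.363, -0.205, -0.04], "yaw": -1.26, "gripper": 0.6},
    {"slide": [0.363, -0.205, -0.06], "yaw": -1.408, "gripper": 0.6},
  ],
)

```text
time_s: 1.4
ee_pos: [0.602, 0.2887, 0.1437]
eef_rot: [-3.141, 0.001, 1.279]
force: [-0.1, 0.9, 0.5]
grip_width: 0.0562
```

Emit:
arm_command(
  increments=[
    {"slide": [0.006, 0.018, -0.05], "gripper": 0.6},
    {"slide": [0.006, 0.018, -0.1], "gripper": 0.6},
    {"slide": [0.006, 0.018, -0.13], "gripper": 0.6},
    {"slide": [0.006, 0.018, -0.14], "gripper": 0.6},
    {"slide": [0.006, 0.018, -0.14], "gripper": 0.2},
    {"slide": [0.006, 0.018, -0.14], "gripper": 0.15},
    {"slide": [0.006, 0.018, -0.14], "gripper": 0.1},
    {"slide": [0.006, 0.018, -0.14], "gripper": 0.1},
  ],
  grip_force=3,
)

```text
invalid input
```

Emit:
arm_command(
  increments=[
    {"slide": [0.006, 0.018, -0.05], "yaw": 0.0, "gripper": 0.6},
    {"slide": [0.006, 0.018, -0.1], "yaw": 0.0, "gripper": 0.6},
    {"slide": [0.006, 0.018, -0.13], "yaw": 0.0, "gripper": 0.6},
    {"slide": [0.006, 0.018, -0.14], "yaw": 0.0, "gripper": 0.6},
    {"slide": [0.006, 0.018, -0.14], "yaw": 0.0, "gripper": 0.2},
    {"slide": [0.006, 0.018, -0.14], "yaw": 0.0, "gripper": 0.15},
    {"slide": [0.006, 0.018, -0.14], "yaw": 0.0, "gripper": 0.1},
    {"slide": [0.006, 0.018, -0.14], "yaw": 0.0, "gripper": 0.1},
  ],
  grip_force=3,
)

```text
time_s: 2.4
ee_pos: [0.6066, 0.3093, 0.0063]
eef_rot: [3.14, -0.001, 1.288]
force: [-0.5, -0.4, 4.1]
grip_width: 0.0228
```

Emit:
arm_command(
  increments=[
    {"slide": [0, 0, 0.012], "yaw": 0.0, "gripper": 0.1},
    {"slide": [-0.001, -0.002, 0.024], "yaw": 0.0, "gripper": 0.1},
    {"slide": [-0.001, -0.004, 0.036], "yaw": 0.0, "gripper": 0.1},
    {"slide": [-0.002, -0.008, 0.048], "yaw": 0.0, "gripper": 0.1},
    {"slide": [-0.003, -0.012, 0.06], "yaw": 0.0, "gripper": 0.1},
    {"slide": [-0.005, -0.017, 0.07], "yaw": 0.0, "gripper": 0.1},
    {"slide": [-0.007, -0.023, 0.08], "yaw": 0.0, "gripper": 0.1},
    {"slide": [-0.008, -0.027, 0.09], "yaw": 0.0, "gripper": 0.1},
  ],
  grip_force=3,
)

```text
time_s: 3.4
ee_pos: [0.598, 0.2817, 0.096]
eef_rot: [-3.141, 0.0, 1.288]
force: [-1.1, 0.4, -0.6]
grip_width: 0.0221
```

```bash
python3 - <<'E'
from h import *
t=shot('top');s=shot('side')
a=cv2.resize(t['color'][190:280,150:250],None,fx=4,fy=4);b=cv2.resize(s['color'][150:240,230:330],None,fx=4,fy=4)
cv2.imwrite('pics/g1.png',np.hstack([a,b])[:,:,::-1]); print(readout.get_obs()['force'],readout.get_obs()['ee_pos'])
E
```

```text
[-0.37617543  0.02676659 -1.03051975] [0.59860705 0.28196874 0.09691967]
```

View pics/g1.png

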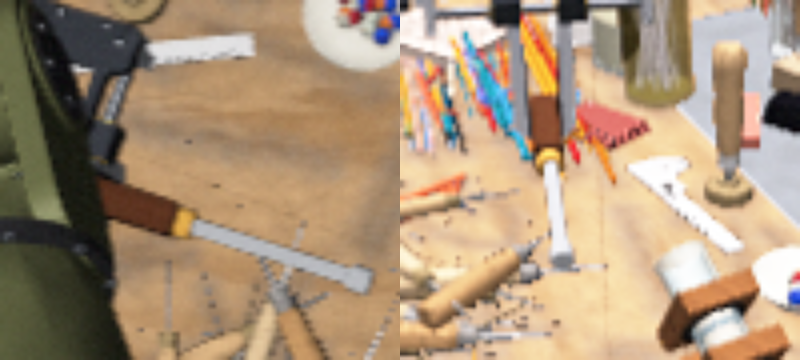

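```bash
python3 - <<'E'
from h import *
np.set_printoptions(precision=4,suppress=True)
t=shot('top');s=shot('side')
a,e1=tri(t,[[240.3,259.5]],s,[[270.5,215]]);b,e2=tri(t,[[196.3,245.5]],s,[[267,189.3]])
print(a,e1,b,e2); d=b-a;print(np.linalg.norm(d),np.degrees(np.arctan2(d[2],np.hypot(*d[:2]))),np.degrees(np.arctan2(-d[1],-d[0])))
g=np.array([.5986,.282,.105+.002])-a; print(g,np.linalg.norm(g),np.degrees(np.arctan2(g[2],np.hypot(*g[:2]))))
E
```

```text
[0.549  0.116  0.0876] 0.001183234530478592 [0.5798 0.2251 0.1057] 0.0010175955357775233
0.11485007007422587 9.061903169780853 -105.72700845726082
[0.0496 0.166  0.0194] 0.1743569498455464 6.37385535630981
```

```bash
cat >> h.py <<'E'
HD=np.radians(-82.5); h2=np.array([np.cos(HD),np.sin(HD),0]); px=np.array([-h2[1],h2[0],0])
DN=h2*c3-e*s3; VV=h2*s3+e*c3
M=np.array([.609,.056,.110])
def tcp(tip,al,L=.184,off=.0087):
    r=h2*np.cos(np.radians(al))-e*np.sin(np.radians(al)); g=tip-L*r; return g-e*off
def at(v,d,al,**k): return tcp(M+VV*v+DN*d,al,**k)
E
python3 - <<'E'
from h import *
np.set_printoptions(precision=4,suppress=True)
C=np.array([.598,.282,.095])
r=h2*np.cos(np.radians(7.5))-e*np.sin(np.radians(7.5))
for n,p in(('pre',tcp(M-.004*VV-.04*r,7.5)),('d0',at(-.004,0,7.5)),('d12',at(-.004,.012,7.5))): print(n,p,p-C)
E
```

```text
pre [0.5797 0.2783 0.1271] [-0.0183 -0.0037  0.0321]
d0 [0.5849 0.239  0.1219] [-0.0131 -0.043   0.0269]
d12 [0.5862 0.2289 0.1156] [-0.0118 -0.0531  0.0206]
```

Emit:
arm_command(
  increments=[
    {"slide": [0, 0.005, 0.04], "yaw": 0.1, "gripper": 0.1},
    {"slide": [-0.009, 0.005, 0.04], "yaw": 0.2, "gripper": 0.1},
    {"slide": [-0.018, 0.0, 0.036], "yaw": 0.3, "gripper": 0.1},
    {"slide": [-0.018, -0.004, 0.032], "yaw": 0.414, "gripper": 0.1},
    {"slide": [-0.018, -0.004, 0.032], "yaw": 0.414, "gripper": 0.1},
    {"slide": [-0.018, -0.004, 0.032], "yaw": 0.414, "gripper": 0.1},
  ],
  grip_force=10,
)

```text
time_s: 4.35
ee_pos: [0.5802, 0.2784, 0.1273]
eef_rot: [-3.141, 0.0, 1.699]
force: [0.5, 0.3, -0.7]
grip_width: 0.022
```

```bash
python3 - <<'E'
from h import *
t=shot('top');s=shot('side')
a=cv2.resize(t['color'][200:270,200:300],None,fx=4,fy=4);b=cv2.resize(s['color'][160:260,260:340],None,fx=5,fy=5)
I=np.zeros((500,800,3),np.uint8);I[:280,:400]=a;I[:500,400:]=b
cv2.imwrite('pics/g2.png',I[:,:,::-1]); print(readout.get_obs()['force'],readout.get_obs()['ee_pos'])
E
```

```text
[ 0.03815056  0.12513317 -1.01835571] [0.58019992 0.27843217 0.12740978]
```

View pics/g2.png

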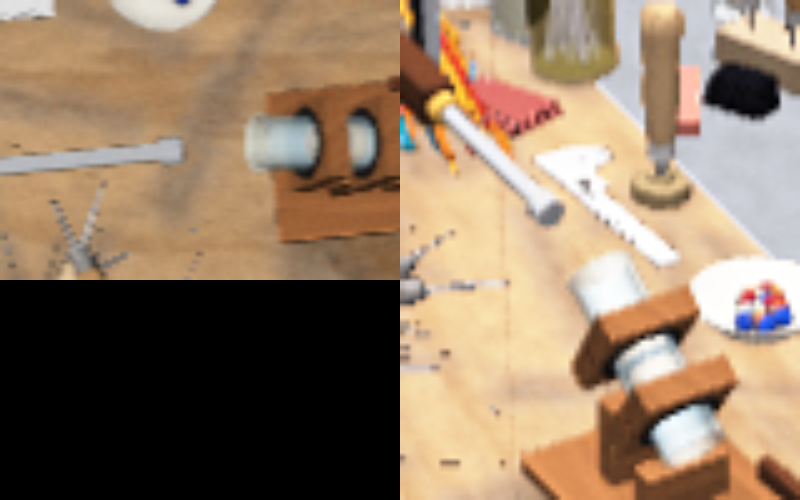

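```bash
python3 - <<'E'
from h import *
np.set_printoptions(precision=4,suppress=True)
t=shot('top');s=shot('side')
print(tri(t,[[245.5,237.5]],s,[[290.4,202.4]]))
r=h2*np.cos(np.radians(7.5))-e*np.sin(np.radians(7.5)); T=M-.004*VV-.04*r
print(T,proj(t,T),proj(s,T))
print('rod', tri(t,[[200,241.2]],s,[[260+48/5,160+112/5]]))
for n,c in(('top',t),('side',s)):
    for k,rr in((0,.0195),(.11,.018)):
        a=np.linspace(0,2*np.pi,90); q=proj(c,M+DN*k+rr*(np.cos(a)[:,None]*px+np.sin(a)[:,None]*VV)); print(n,k,q.min(0),q.max(0))
E
```

```text
(array([0.6009, 0.1001, 0.1223]), np.float64(0.0023255503646777012))
[0.6035 0.0974 0.1118] [[247.3526 236.7169]] [[291.3977 206.1183]]
rod (array([0.5852, 0.21  , 0.134 ]), np.float64(0.0017609049369085076))
top 0 [260.5479 227.3213] [267.61   242.8218]
top 0.11 [297.778  228.2901] [304.8962 241.8783]
side 0 [292.6907 209.2944] [306.0916 217.7589]
side 0.11 [312.2747 245.5735] [324.8908 253.0621]
```

```bash
python3 - <<'E'
from h import *
np.set_printoptions(precision=3,suppress=True)
C=np.array([.580,.278,.127])
r=h2*np.cos(np.radians(5))-e*np.sin(np.radians(5))
for k in(.04,.02,0): print('in',k,tcp(M-.0035*VV+.01*DN-k*r,5)-C)
C2=tcp(M-.0035*VV+.01*DN,5); print('C2',C2)
for v,al in((.003,5),(.0065,5),(.0065,9),(.0065,14),(.0065,18),(.0065,23),(.0065,28),(.0065,32)): print(v,al,at(v,.01,al)-C2)
C3=at(.0065,.01,32)
for v,d in((.003,.01),(0,.01),(0,.015),(0,.02),(0,.025),(0,.03)):print(v,d,at(v,d,32)-C3)
E
```

```text
in 0.04 [ 0.001 -0.007 -0.014]
in 0.02 [ 0.003 -0.027 -0.016]
in 0 [ 0.006 -0.047 -0.018]
C2 [0.586 0.231 0.109]
0.003 5 [ 0.    -0.003  0.006]
0.0065 5 [ 0.001 -0.005  0.008]
0.0065 9 [ 0.001 -0.007  0.021]
0.0065 14 [ 0.001 -0.01   0.037]
0.0065 18 [ 0.002 -0.013  0.049]
0.0065 23 [ 0.003 -0.019  0.064]
0.0065 28 [ 0.003 -0.026  0.079]
0.0065 32 [ 0.004 -0.032  0.09 ]
0.003 0.01 [-0.     0.002 -0.003]
0 0.01 [-0.     0.003 -0.006]
0 0.015 [ 0.    -0.001 -0.008]
0 0.02 [ 0.001 -0.005 -0.011]
0 0.025 [ 0.001 -0.009 -0.013]
0 0.03 [ 0.002 -0.013 -0.016]
```

Emit:
arm_command(
  increments=[
    {"slide": [0.003, -0.007, -0.014], "yaw": 0.0, "gripper": 0.1},
    {"slide": [0.004, -0.017, -0.015], "yaw": 0.0, "gripper": 0.1},
    {"slide": [0.005, -0.027, -0.016], "yaw": 0.0, "gripper": 0.1},
    {"slide": [0.006, -0.034, -0.017], "yaw": 0.0, "gripper": 0.1},
    {"slide": [0.007, -0.041, -0.018], "yaw": 0.0, "gripper": 0.1},
    {"slide": [0.008, -0.047, -0.018], "yaw": 0.0, "gripper": 0.1},
    {"slide": [0.008, -0.047, -0.018], "yaw": 0.0, "gripper": 0.1},
  ],
  grip_force=3,
)

```text
time_s: 5.42
ee_pos: [0.5882, 0.231, 0.1096]
eef_rot: [3.141, -0.0, 1.702]
force: [-1.3, 0.8, -0.6]
grip_width: 0.0216
```

```bash
python3 - <<'E'
from h import *
t=shot('top');s=shot('side')
a=cv2.resize(t['color'][200:270,200:300],None,fx=4,fy=4);b=cv2.resize(s['color'][160:260,260:340],None,fx=5,fy=5)
I=np.zeros((500,800,3),np.uint8);I[:280,:400]=a;I[:500,400:]=b
cv2.imwrite('pics/g3.png',I[:,:,::-1]); print(readout.get_obs()['force'],readout.get_obs()['ee_pos'])
E
```

```text
[-0.34022821  0.73169494 -0.91603564] [0.58814544 0.23115915 0.10945849]
```

View pics/g3.png

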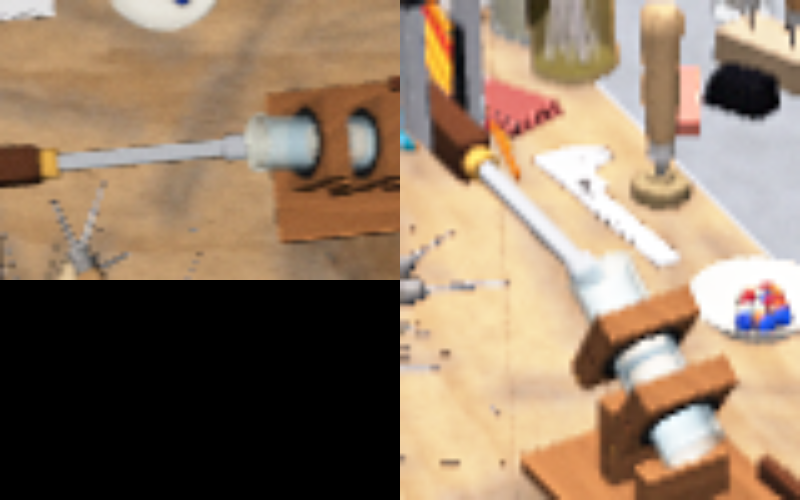

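Emit:
arm_command(
  increments=[
    {"slide": [0.003, -0.003, 0.006], "yaw": 0.0, "gripper": 0.1},
    {"slide": [0.004, -0.006, 0.015], "yaw": 0.0, "gripper": 0.1},
    {"slide": [0.004, -0.008, 0.025], "yaw": 0.0, "gripper": 0.1},
    {"slide": [0.004, -0.01, 0.037], "yaw": 0.0, "gripper": 0.1},
    {"slide": [0.004, -0.012, 0.043], "yaw": 0.0, "gripper": 0.1},
    {"slide": [0.005, -0.013, 0.049], "yaw": 0.0, "gripper": 0.1},
  ],
  grip_force=3,
)

```text
time_s: 6.28
ee_pos: [0.5931, 0.218, 0.1588]
eef_rot: [-3.142, 0.0, 1.702]
force: [-0.1, -0.3, -1.6]
grip_width: 0.0217
```

Emit:
arm_command(
  increments=[
    {"slide": [0.0, -0.003, 0.008], "yaw": 0.0, "gripper": 0.1},
    {"slide": [0.001, -0.006, 0.015], "yaw": 0.0, "gripper": 0.1},
    {"slide": [0.001, -0.009, 0.023], "yaw": 0.0, "gripper": 0.1},
    {"slide": [0.001, -0.013, 0.03], "yaw": 0.0, "gripper": 0.1},
    {"slide": [0.002, -0.016, 0.036], "yaw": 0.0, "gripper": 0.1},
    {"slide": [0.002, -0.019, 0.041], "yaw": 0.0, "gripper": 0.1},
    {"slide": [0.002, -0.019, 0.041], "yaw": 0.0, "gripper": 0.1},
  ],
  grip_force=3,
)

```text
time_s: 7.15
ee_pos: [0.5953, 0.1991, 0.1998]
eef_rot: [3.141, -0.0, 1.702]
force: [-0.0, 0.4, -1.1]
grip_width: 0.0216
```

```bash
python3 - <<'E'
from h import *
t=shot('top');s=shot('side')
a=cv2.resize(t['color'][200:270,200:300],None,fx=4,fy=4);b=cv2.resize(s['color'][130:250,260:340],None,fx=5,fy=5)
I=np.zeros((600,800,3),np.uint8);I[:280,:400]=a;I[:600,400:]=b
cv2.imwrite('pics/g4.png',I[:,:,::-1]); print(readout.get_obs()['force'],readout.get_obs()['ee_pos'])
E
```

```text
[ 0.06735347 -0.01880111 -1.21682179] [0.59508018 0.19925511 0.19924407]
```

View pics/g4.png

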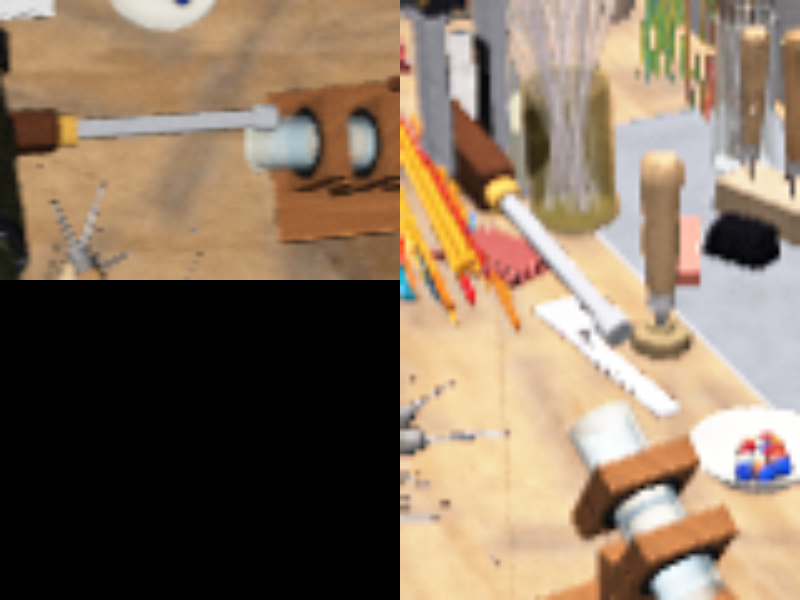

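```bash
python3 - <<'E'
from h import *
np.set_printoptions(precision=4,suppress=True)
t=shot('top');s=shot('side')
a,e1=tri(t,[[269.3,229]],s,[[304.2,196.4]]);b,e2=tri(t,[[200+67/4,200+129/4]],s,[[260+98/5,130+193/5]])
g=np.array([.5951,.1992,.1992+.0087])
print('tip',a,e1,'fer',b,e2)
for d in(a-b,a-g): print(np.linalg.norm(d),'tilt',np.degrees(np.arctan2(-d[2],np.hypot(*d[:2]))),'head',np.degrees(np.arctan2(d[1],d[0])))
# precise steel mask in side
hs=cv2.cvtColor(s['color'],cv2.COLOR_RGB2HSV)
for r in range(188,204): print(r,''.join('#' if v<45 else '.' for v in hs[r,290:315,1]))
E
```

```text
tip [0.6146 0.0377 0.1688] 0.0013189503173532107 fer [0.5975 0.157  0.1972] 0.0015479237220246158
0.12383126553624561 tilt 13.254688082046554 head -81.83870823413396
0.16731908614207047 tilt 13.513037999606913 head -83.10961151295851
188 ....######...............
189 ..#########.........#####
190 ############........#####
191 ##############......#####
192 ###############......###.
193 ###############......##..
194 ################.....##..
195 .###############.........
196 ..##############.........
197 ...#############.........
198 ....##########...........
199 .....#######.............
200 ......#######............
201 .......########..........
202 ........########.........
203 ..........#######........
```

```bash
sed -i 's/M=np.array.*/M=np.array([.610,.056,.110])/' h.py; python3 - <<'E'
from h import *
np.set_printoptions(precision=4,suppress=True)
T=np.array([.6146,.0377,.1688]); al=np.radians(13.4)
r=h2*np.cos(al)-e*np.sin(al)
for k in(.035,.02,.01,0): print(k,M-.002*VV+.018*DN-(k+.0)*r-T)
E
```

```text
0.035 [-0.0072  0.038  -0.0619]
0.02 [-0.0053  0.0235 -0.0654]
0.01 [-0.004   0.0139 -0.0677]
0 [-0.0027  0.0042 -0.07  ]
```

Emit:
arm_command(
  increments=[
    {"slide": [-0.003, 0.025, 0.0], "yaw": 0.0, "gripper": 0.1},
    {"slide": [-0.007, 0.048, -0.01], "yaw": 0.0, "gripper": 0.1},
    {"slide": [-0.008, 0.048, -0.035], "yaw": 0.0, "gripper": 0.1},
    {"slide": [-0.008, 0.046, -0.055], "yaw": 0.0, "gripper": 0.1},
    {"slide": [-0.007, 0.038, -0.062], "yaw": 0.0, "gripper": 0.1},
    {"slide": [-0.007, 0.038, -0.062], "yaw": 0.0, "gripper": 0.1},
  ],
  grip_force=10,
)

```text
time_s: 8.1
ee_pos: [0.5881, 0.2368, 0.1372]
eef_rot: [-3.141, 0.0, 1.701]
force: [0.0, 0.1, 0.1]
grip_width: 0.0221
```

```bash
python3 - <<'E'
from h import *
t=shot('top');s=shot('side')
a=cv2.resize(t['color'][210:260,230:290],None,fx=6,fy=6,interpolation=cv2.INTER_CUBIC);b=cv2.resize(s['color'][170:230,275:323],None,fx=9,fy=9,interpolation=cv2.INTER_CUBIC)
I=np.zeros((540,800,3),np.uint8);I[:300,:360]=a;I[:540,365:797]=b
cv2.imwrite('pics/g5.png',I[:,:,::-1]); print(readout.get_obs()['force'],readout.get_obs()['ee_pos'])
E
```

```text
[ 0.37815065  0.49695388 -1.02114078] [0.58849262 0.23730217 0.13824147]
```

View pics/g5.png

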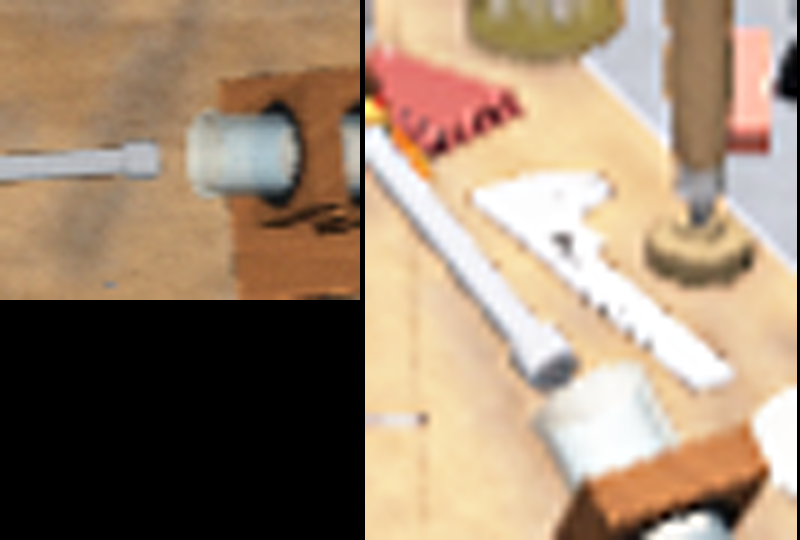

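```bash
python3 - <<'E'
from h import *
np.set_printoptions(precision=4,suppress=True)
t=shot('top');s=shot('side')
a,e1=tri(t,[[256.0,236.5]],s,[[295.8,211.1]]); print('tip',a,e1)
b,e2=tri(t,[[264.3,235.6]],s,[[300,213.3]]); print('rim',b,e2)
print(proj(t,M),proj(s,M), 'exp tip', M-.002*VV+.018*DN-.035*(h2*np.cos(.234)-e*np.sin(.234)))
q=a-b; print('px,v,d',q@px,q@VV,q@DN)
g=np.array([.5885,.2373,.1382+.0087]);d=a-g;print(np.linalg.norm(d),'tilt',np.degrees(np.arctan2(-d[2],np.hypot(*d[:2]))),'head',np.degrees(np.arctan2(d[1],d[0])))
E
```

```text
tip [0.6062 0.0761 0.1071] 0.0017782347250623488
rim [0.6087 0.0547 0.1113] 0.00265607811550154
[[264.0437 234.6818]] [[299.7618 213.4802]] exp tip [0.6074 0.0757 0.1069]
px,v,d 0.00032497653291116164 -0.014979509928742812 -0.016003005201502565
0.1669870189269075 tilt 13.795185872948101 head -83.71814507171311
```

Emit:
arm_command(
  increments=[
    {"slide": [0.001, -0.008, 0.004], "yaw": 0.0, "gripper": 0.1},
    {"slide": [0.002, -0.016, 0.004], "yaw": 0.0, "gripper": 0.1},
    {"slide": [0.003, -0.021, 0.001], "yaw": 0.0, "gripper": 0.1},
    {"slide": [0.004, -0.026, -0.002], "yaw": 0.0, "gripper": 0.1},
    {"slide": [0.005, -0.031, -0.004], "yaw": 0.0, "gripper": 0.1},
    {"slide": [0.005, -0.035, -0.007], "yaw": 0.0, "gripper": 0.1},
    {"slide": [0.005, -0.035, -0.007], "yaw": 0.0, "gripper": 0.1},
  ],
  grip_force=10,
)

```text
time_s: 9.18
ee_pos: [0.593, 0.202, 0.1301]
eef_rot: [-3.141, 0.0, 1.702]
force: [0.8, 0.3, -0.8]
grip_width: 0.0217
```

```bash
python3 - <<'E'
from h import *
np.set_printoptions(precision=3,suppress=True)
print(readout.get_obs()['force'],readout.get_obs()['ee_pos'])
C=at(-.002,.018,13.8,L=.167)
print(C)
for v,al in((.002,13.8),(.0065,14),(.0065,17),(.0065,20),(.0065,23),(.0065,26),(.0065,29),(.0065,32)): print(v,al,at(v,.018,al,L=.167)-C)
C3=at(.0065,.018,32,L=.167)
for v,d in((.003,.018),(0,.018),(0,.022),(0,.026),(0,.03)):print(v,d,at(v,d,32,L=.167)-C3)
s=shot('side');t=shot('top')
for c,(x0,x1,y0,y1) in((s,(270,315,186,222)),(t,(225,285,225,246))):
    hs=cv2.cvtColor(c['color'],cv2.COLOR_RGB2HSV)
    for r in range(y0,y1): print(r,''.join('#' if v<50 else '.' for v in hs[r,x0:x1,1]))
E
```

```text
[ 0.775  0.294 -0.769] [0.593 0.202 0.13 ]
[0.591 0.203 0.13 ]
0.002 13.8 [ 0.    -0.002  0.003]
0.0065 14 [ 0.001 -0.005  0.008]
0.0065 17 [ 0.001 -0.007  0.016]
0.0065 20 [ 0.001 -0.01   0.024]
0.0065 23 [ 0.002 -0.013  0.033]
0.0065 26 [ 0.002 -0.016  0.041]
0.0065 29 [ 0.003 -0.02   0.048]
0.0065 32 [ 0.003 -0.025  0.056]
0.003 0.018 [-0.     0.002 -0.003]
0 0.018 [-0.     0.003 -0.006]
0 0.022 [-0.     0.    -0.008]
0 0.026 [ 0.    -0.003 -0.01 ]
0 0.03 [ 0.001 -0.007 -0.012]
186 ##....................................#......
187 #............................................
188 ........................................#....
189 ......................#########.........#####
190 ...................#############........#####
191 ............#....###############........#####
192 ..........###....##############..........###.
193 ..........#####...############...........##..
194 ..........######...##########............##..
195 ...........#####....###########..............
196 ............#####.....##########.............
197 .............#####.....########..............
198 ..........
[... 1850 characters left out ...]
#############################################.....
236 #######################################################.....
237 #######################################################.....
238 ############################........###################.....
239 ############.........................##################.....
240 .....................................#################......
241 ......................................################......
242 ......................................####......#####.......
243 ..................................................###.......
244 ............................................................
245 ............................................................
```

Emit:
arm_command(
  increments=[
    {"slide": [0.0, -0.002, 0.003], "yaw": 0.0, "gripper": 0.1},
    {"slide": [0.0, -0.005, 0.008], "yaw": 0.0, "gripper": 0.1},
    {"slide": [0.0, -0.006, 0.012], "yaw": 0.0, "gripper": 0.1},
    {"slide": [0.0, -0.007, 0.016], "yaw": 0.0, "gripper": 0.1},
    {"slide": [0.0, -0.008, 0.02], "yaw": 0.0, "gripper": 0.1},
    {"slide": [0.0, -0.01, 0.024], "yaw": 0.0, "gripper": 0.1},
    {"slide": [0.0, -0.011, 0.028], "yaw": 0.0, "gripper": 0.1},
    {"slide": [0.001, -0.013, 0.033], "yaw": 0.0, "gripper": 0.1},
  ],
  grip_force=3,
)

```text
time_s: 10.28
ee_pos: [0.5941, 0.1892, 0.1637]
eef_rot: [-3.141, -0.0, 1.702]
force: [0.3, -0.9, -0.5]
grip_width: 0.0223
```

Emit:
arm_command(
  increments=[
    {"slide": [0.0, -0.002, 0.004], "yaw": 0.0, "gripper": 0.1},
    {"slide": [0.0, -0.003, 0.008], "yaw": 0.0, "gripper": 0.1},
    {"slide": [0.0, -0.005, 0.012], "yaw": 0.0, "gripper": 0.1},
    {"slide": [0.001, -0.007, 0.015], "yaw": 0.0, "gripper": 0.1},
    {"slide": [0.001, -0.009, 0.019], "yaw": 0.0, "gripper": 0.1},
    {"slide": [0.001, -0.012, 0.023], "yaw": 0.0, "gripper": 0.1},
    {"slide": [0.001, -0.012, 0.023], "yaw": 0.0, "gripper": 0.1},
  ],
  grip_force=3,
)

```text
time_s: 11.15
ee_pos: [0.5953, 0.177, 0.1868]
eef_rot: [3.141, 0.0, 1.702]
force: [-1.2, -0.3, -0.6]
grip_width: 0.0222
```

```bash
python3 - <<'E'
from h import *
t=shot('top');s=shot('side')
a=cv2.resize(t['color'][210:260,220:290],None,fx=5,fy=5,interpolation=cv2.INTER_CUBIC);b=cv2.resize(s['color'][150:225,265:320],None,fx=8,fy=8,interpolation=cv2.INTER_CUBIC)
I=np.zeros((600,800,3),np.uint8);I[:250,:350]=a;I[:600,355:795]=b
cv2.imwrite('pics/g6.png',I[:,:,::-1]); print(readout.get_obs()['force'],readout.get_obs()['ee_pos'])
E
```

```text
[-0.06096208  0.53429357 -0.63017423] [0.59508941 0.17717313 0.18638185]
```

View pics/g6.png

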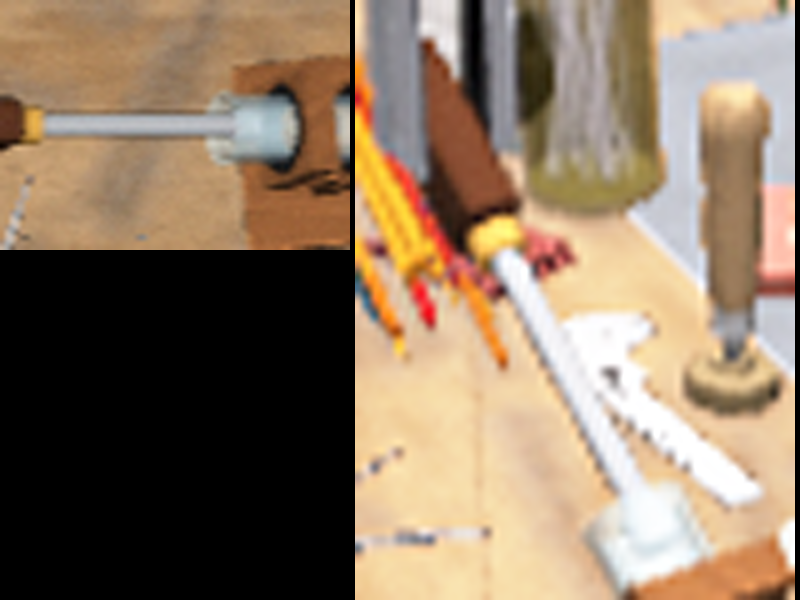

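```bash
python3 - <<'E'
from h import *
np.set_printoptions(precision=4,suppress=True)
t=shot('top');s=shot('side')
a,e1=tri(t,[[226.8,235]],s,[[282.75,179.4]]); print('fer',a,e1)
b,e2=tri(t,[[264.5,234.6]],s,[[265+(628-355)/8,150+490/8]]); print('shaft@rim',b,e2)
g=np.array([.5951,.1772,.1864+.0087])
for d in(a-g,b-a,b-g): print(np.linalg.norm(d),'tilt',np.degrees(np.arctan2(-d[2],np.hypot(*d[:2]))),'head',np.degrees(np.arctan2(d[1],d[0])))
q=b-M; print(q@px,q@VV,q@DN)
C=at(.0065,.018,32,L=.167);print(C)
for v,d in((.003,.018),(0,.018),(0,.022),(0,.026),(0,.03),(0,.034)):print(v,d,at(v,d,32,L=.167)-C)
E
```

```text
fer [0.5966 0.1373 0.1743] 0.0008110528335940048
shaft@rim [0.6082 0.0542 0.1183] 0.001211077583108764
0.04500382967721572 tilt 27.592632857254753 head -87.86839462808523
0.10089164652327207 tilt 33.66997724089997 head -82.0325151696086
0.14560130199139856 tilt 31.825327987169903 head -83.91111742037019
-0.001999293875098486 0.0078855322055299 -0.0030807418979448666
[0.594  0.1779 0.1858]
0.003 0.018 [-0.0002  0.0018 -0.003 ]
0 0.018 [-0.0004  0.0034 -0.0055]
0 0.022 [-0.      0.0001 -0.0076]
0 0.026 [ 0.0004 -0.0033 -0.0098]
0 0.03 [ 0.0009 -0.0067 -0.0119]
0 0.034 [ 0.0013 -0.01   -0.014 ]
```

Emit:
arm_command(
  increments=[
    {"slide": [0.0, 0.001, -0.002], "yaw": 0.0, "gripper": 0.1},
    {"slide": [0.0, 0.003, -0.005], "yaw": 0.0, "gripper": 0.1},
    {"slide": [0.0, 0.002, -0.0065], "yaw": 0.0, "gripper": 0.1},
    {"slide": [0.0, -0.001, -0.0085], "yaw": 0.0, "gripper": 0.1},
    {"slide": [0.001, -0.005, -0.011], "yaw": 0.0, "gripper": 0.1},
    {"slide": [0.001, -0.0075, -0.0125], "yaw": 0.0, "gripper": 0.1},
    {"slide": [0.0015, -0.01, -0.014], "yaw": 0.0, "gripper": 0.1},
    {"slide": [0.0015, -0.01, -0.014], "yaw": 0.0, "gripper": 0.1},
  ],
  grip_force=40,
)

```text
time_s: 12.35
ee_pos: [0.5967, 0.167, 0.1723]
eef_rot: [-3.141, 0.0, 1.702]
force: [-0.7, -0.0, -0.6]
grip_width: 0.0214
```

Emit:
arm_command(
  increments=[
    {"slide": [0.0005, -0.0034, -0.0021], "yaw": 0.0, "gripper": 0.1},
    {"slide": [0.001, -0.0067, -0.0042], "yaw": 0.0, "gripper": 0.1},
    {"slide": [0.0013, -0.0101, -0.0064], "yaw": 0.0, "gripper": 0.1},
    {"slide": [0.0018, -0.0135, -0.0085], "yaw": 0.0, "gripper": 0.1},
    {"slide": [0.0022, -0.0168, -0.0106], "yaw": 0.0, "gripper": 0.1},
    {"slide": [0.0027, -0.0202, -0.0127], "yaw": 0.0, "gripper": 0.1},
  ],
  grip_force=40,
)

```text
time_s: 13.1
ee_pos: [0.5995, 0.148, 0.1605]
eef_rot: [3.14, -0.002, 1.702]
force: [-1.6, 7.4, 4.1]
grip_width: 0.0216
```

Emit:
arm_command(
  increments=[
    {"slide": [0.0005, -0.0034, -0.0021], "yaw": 0.0, "gripper": 0.1},
    {"slide": [0.001, -0.0067, -0.0042], "yaw": 0.0, "gripper": 0.1},
    {"slide": [0.0013, -0.0101, -0.0064], "yaw": 0.0, "gripper": 0.1},
    {"slide": [0.0018, -0.0135, -0.0085], "yaw": 0.0, "gripper": 0.1},
    {"slide": [0.0022, -0.0168, -0.0106], "yaw": 0.0, "gripper": 0.1},
    {"slide": [0.0027, -0.0202, -0.0127], "yaw": 0.0, "gripper": 0.1},
    {"slide": [0.0031, -0.0236, -0.0148], "yaw": 0.0, "gripper": 0.1},
  ],
  grip_force=40,
)

```text
time_s: 13.98
ee_pos: [0.6025, 0.1243, 0.1454]
eef_rot: [3.141, -0.002, 1.702]
force: [-1.0, 9.6, 6.1]
grip_width: 0.0214
```

Emit:
arm_command(
  increments=[
    {"slide": [0.0005, -0.0034, -0.0021], "yaw": 0.0, "gripper": 0.1},
    {"slide": [0.001, -0.0067, -0.0042], "yaw": 0.0, "gripper": 0.1},
    {"slide": [0.0013, -0.0101, -0.0064], "yaw": 0.0, "gripper": 0.1},
    {"slide": [0.0018, -0.0135, -0.0085], "yaw": 0.0, "gripper": 0.1},
    {"slide": [0.002, -0.016, -0.01], "yaw": 0.0, "gripper": 0.1},
  ],
  grip_force=40,
)

```text
time_s: 14.6
ee_pos: [0.6044, 0.1069, 0.1346]
eef_rot: [-3.141, 0.0, 1.702]
force: [0.2, 0.4, -0.3]
grip_width: 0.0219
```

```bash
python3 - <<'E'
from h import *
np.set_printoptions(precision=4,suppress=True)
o=readout.get_obs();print(o['force'],o['ee_pos'],o['grip_width'])
g=o['ee_pos']+e*.0087; q=g-M; print('grip px,v,d',q@px,q@VV,q@DN, 'tip d',q@DN+.167)
E
```

```text
[ 0.2435  0.3904 -0.3367] [0.6044 0.1069 0.1346] 0.021887101617111698
grip px,v,d 0.0010757926117083037 0.0010787790799574488 -0.061078300870318514 tip d 0.1059216991296815
```

Emit:
arm_command(
  increments=[
    {"slide": [0.0005, -0.0034, -0.0021], "yaw": 0.0, "gripper": 0.1},
    {"slide": [0.001, -0.0067, -0.0042], "yaw": 0.0, "gripper": 0.1},
    {"slide": [0.0013, -0.0101, -0.0064], "yaw": 0.0, "gripper": 0.1},
    {"slide": [0.0013, -0.0101, -0.0064], "yaw": 0.0, "gripper": 0.1},
  ],
  grip_force=40,
)

```text
time_s: 15.1
ee_pos: [0.6057, 0.097, 0.1283]
eef_rot: [-3.141, 0.0, 1.701]
force: [0.3, -0.3, -0.7]
grip_width: 0.0216
```

```bash
python3 - <<'E'
from h import *
t=shot('top');s=shot('side')
a=cv2.resize(t['color'][200:270,220:360],None,fx=4,fy=4,interpolation=cv2.INTER_CUBIC);b=cv2.resize(s['color'][170:300,280:370],None,fx=2.4,fy=2.4,interpolation=cv2.INTER_CUBIC)
I=np.zeros((320,800,3),np.uint8);I[:280,:560]=a;I[:312,565:781]=b
cv2.imwrite('pics/g7.png',I[:,:,::-1]); print(readout.get_obs()['force'],readout.get_obs()['ee_pos'])
E
```

```text
[-0.41256096  0.49921302 -1.27881509] [0.60576246 0.09732119 0.12856709]
```

View pics/g7.png

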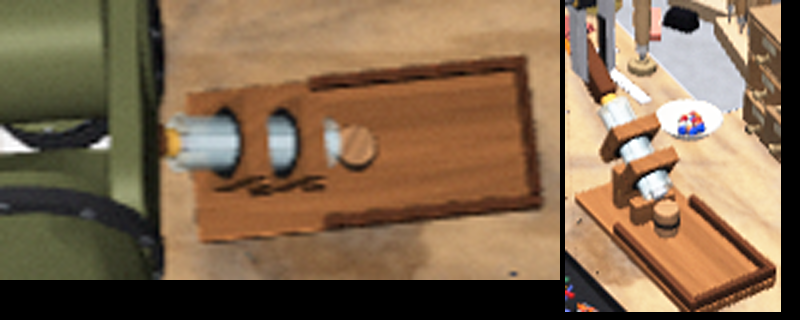

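Emit:
arm_command(
  increments=[
    {"slide": [-0.0033, 0.0252, 0.0159], "yaw": 0.0, "gripper": 0.1},
    {"slide": [-0.0066, 0.0505, 0.0318], "yaw": 0.0, "gripper": 0.1},
    {"slide": [-0.01, 0.0757, 0.0477], "yaw": 0.0, "gripper": 0.1},
    {"slide": [-0.0133, 0.101, 0.0636], "yaw": 0.0, "gripper": 0.1},
    {"slide": [-0.017, 0.1287, 0.0811], "yaw": 0.0, "gripper": 0.1},
    {"slide": [-0.017, 0.16, 0.085], "yaw": -0.12, "gripper": 0.1},
    {"slide": [-0.01, 0.175, 0.07], "yaw": -0.27, "gripper": 0.1},
    {"slide": [-0.006, 0.175, 0.03], "yaw": -0.414, "gripper": 0.1},
  ],
  grip_force=40,
)

```text
time_s: 16.2
ee_pos: [0.6005, 0.274, 0.1597]
eef_rot: [3.138, -0.003, 1.285]
force: [1.4, 0.3, -1.2]
grip_width: 0.0218
```

Emit:
arm_command(
  increments=[
    {"slide": [0.0, 0.0, -0.03], "yaw": 0.0, "gripper": 0.1},
    {"slide": [0.0, 0.0, -0.06], "yaw": 0.0, "gripper": 0.1},
    {"slide": [0.0, 0.0, -0.06], "yaw": 0.0, "gripper": 0.1},
  ],
  grip_force=40,
)

```text
time_s: 16.58
ee_pos: [0.5987, 0.272, 0.0965]
eef_rot: [-3.138, 0.002, 1.288]
force: [-0.3, -0.3, -0.4]
grip_width: 0.0218
```

```bash
python3 - <<'E'
from h import *
np.set_printoptions(precision=4,suppress=True)
t=shot('top');s=shot('side')
o=readout.get_obs();print(o['force'],o['ee_pos'])
a=cv2.resize(t['color'][200:280,160:260],None,fx=4,fy=4,interpolation=cv2.INTER_CUBIC);b=cv2.resize(s['color'][150:250,230:310],None,fx=5,fy=5,interpolation=cv2.INTER_CUBIC)
I=np.zeros((500,800,3),np.uint8);I[:320,:400]=a;I[:500,400:]=b
cv2.imwrite('pics/g8.png',I[:,:,::-1])
P=onplane(t,[[309.3,236.7]],.044)[0]; P[2]=.028; print('stub',P,(P-M)@DN)
# stopper head/cork edges in side
hs=cv2.cvtColor(s['color'],cv2.COLOR_RGB2HSV)
E
```

```text
[-0.7027 -0.3548  0.0524] [0.6001 0.2726 0.0998]
stub [ 0.6186 -0.0578  0.028 ] 0.14006596768964602
```

Emit:
arm_command(
  increments=[
    {"slide": [0.0, 0.0, -0.011], "yaw": 0.0, "gripper": 0.1},
    {"slide": [0.002, 0.007, -0.023], "yaw": 0.0, "gripper": 0.1},
    {"slide": [0.0035, 0.0125, -0.036], "yaw": 0.0, "gripper": 0.1},
    {"slide": [0.005, 0.017, -0.05], "yaw": 0.0, "gripper": 0.1},
    {"slide": [0.006, 0.021, -0.064], "yaw": 0.0, "gripper": 0.1},
    {"slide": [0.007, 0.023, -0.078], "yaw": 0.0, "gripper": 0.1},
    {"slide": [0.007, 0.024, -0.088], "yaw": 0.0, "gripper": 0.1},
    {"slide": [0.007, 0.024, -0.091], "yaw": 0.0, "gripper": 0.1},
  ],
  grip_force=4,
)

```text
time_s: 17.68
ee_pos: [0.6066, 0.2964, 0.0074]
eef_rot: [-3.141, 0.0, 1.288]
force: [-4.6, 0.5, 6.1]
grip_width: 0.0221
```

Emit:
arm_command(
  increments=[
    {"slide": [0.0, 0.0, 0.0], "yaw": 0.0, "gripper": 0.1},
    {"slide": [0.0, 0.0, 0.0], "yaw": 0.0, "gripper": 0.35},
    {"slide": [0.0, 0.0, 0.0], "yaw": 0.0, "gripper": 0.5},
    {"slide": [0.0, 0.0, 0.0], "yaw": 0.0, "gripper": 0.5},
    {"slide": [0.0, 0.0, 0.05], "yaw": 0.0, "gripper": 0.5},
    {"slide": [0.0, 0.0, 0.1], "yaw": 0.0, "gripper": 0.5},
    {"slide": [-0.02, 0.0, 0.16], "yaw": 0.0, "gripper": 0.5},
  ],
  grip_force=4,
)

```text
time_s: 18.55
ee_pos: [0.5869, 0.2959, 0.1677]
eef_rot: [-3.141, 0.001, 1.287]
force: [-0.5, 0.8, 0.2]
grip_width: 0.0471
```

```bash
python3 - <<'E'
from h import *
np.set_printoptions(precision=4,suppress=True)
o=readout.get_obs();print(o['force'],o['ee_pos'])
t=shot('top');s=shot('side')
for c,(x0,x1,y0,y1) in((t,(155,250,230,265)),(s,(250,290,190,245))):
    hs=cv2.cvtColor(c['color'],cv2.COLOR_RGB2HSV).astype(int)
    for r in range(y0,y1): print(r,''.join('#' if v[1]>140 and v[2]<125 and v[0]<15 else 'o' if v[1]<30 else '.' for v in hs[r,x0:x1]))
E
```

```text
[-0.5338  0.8479  0.1884] [0.5869 0.2959 0.1677]
230 ooo............................................................................................
231 ooo............................................................................................
232 .o.............................................................................................
233 ...............................................................................................
234 ............#####..............................................................................
235 ............########...........................................................................
236 ...........############........................................................................
237 ...........###############.....................................................................
238 ..........####################.................................................................
239 ..........#######################..............................................................
240 ...........#########################...........
[... 4223 characters left out ...]
.....ooooo...............
230 ....oooo............ooooo...............
231 ..o.................ooooo...............
232 ooo.................ooooo...............
233 oooooooooooooooo....ooooo...............
234 oooooooo.............oooo...............
235 ........................................
236 ........................................
237 ........................................
238 ........................................
239 ........................................
240 ........................................
241 ........................................
242 ........................................
243 ........................................
244 ........................................
```

```bash
python3 - <<'E'
from h import *
np.set_printoptions(precision=4,suppress=True)
t=shot('top');s=shot('side')
print('back0',onplane(t,[[416.2,259.8]],0),'back4',onplane(t,[[420,258]],.04),'tip',onplane(t,[[449.5,267.2]],.025),'flange',onplane(t,[[432.5,263]],.022))
print('side tip z.02',onplane(s,[[371.4,386]],.02),'side back top z.04',onplane(s,[[366.8,345]],.04),'side flange top z.04',onplane(s,[[367.5,360.5]],.04))
V=cv2.cvtColor(t['color'],cv2.COLOR_RGB2GRAY)
np.set_printoptions(linewidth=250)
print(V[250:275,412:454])
print(cv2.cvtColor(s['color'],cv2.COLOR_RGB2HSV)[342:392,358:382,1])
E
```

```text
back0 [[ 0.5683 -0.3536  0.    ]] back4 [[ 0.5684 -0.3545  0.04  ]] tip [[ 0.547  -0.4379  0.025 ]] flange [[ 0.5578 -0.3927  0.022 ]]
side tip z.02 [[ 0.5422 -0.4379  0.02  ]] side back top z.04 [[ 0.5757 -0.3599  0.04  ]] side flange top z.04 [[ 0.5568 -0.3952  0.04  ]]
[[151 155 155 ... 162 161 160]
 [153 152 153 ... 165 158 159]
 [155 153 153 ... 160 161 164]
 ...
 [150 154 154 ... 164 161 162]
 [153 151 154 ... 167 164 160]
 [154 153 151 ... 161 164 163]]
[[81 90 89 ... 80 84 86]
 [86 87 94 ... 82 83 83]
 [83 85 90 ... 82 81 84]
 ...
 [89 82 82 ... 86 88 88]
 [89 90 88 ... 82 85 91]
 [95 96 94 ... 82 82 85]]
```

Emit:
arm_command(
  increments=[
    {"slide": [-0.03, -0.05, 0.05], "yaw": 0.0, "gripper": 0.6},
    {"slide": [-0.06, -0.1, 0.06], "yaw": 0.0, "gripper": 0.6},
    {"slide": [-0.08, -0.15, 0.06], "yaw": 0.0, "gripper": 0.6},
    {"slide": [-0.08, -0.2, 0.06], "yaw": 0.0, "gripper": 0.6},
    {"slide": [-0.08, -0.26, 0.06], "yaw": 0.0, "gripper": 0.6},
    {"slide": [-0.08, -0.32, 0.06], "yaw": 0.0, "gripper": 0.6},
    {"slide": [-0.08, -0.38, 0.06], "yaw": 0.0, "gripper": 0.6},
    {"slide": [-0.08, -0.44, 0.06], "yaw": 0.0, "gripper": 0.6},
  ],
)

```text
time_s: 19.75
ee_pos: [0.5064, -0.1457, 0.2253]
eef_rot: [-3.139, -0.0, 1.288]
force: [0.8, 0.7, 0.2]
grip_width: 0.0562
```

Emit:
arm_command(
  increments=[
    {"slide": [0.02, -0.055, 0.0], "yaw": 0.0, "gripper": 0.6},
    {"slide": [0.035, -0.115, 0.0], "yaw": 0.0, "gripper": 0.6},
    {"slide": [0.05, -0.175, -0.01], "yaw": 0.0, "gripper": 0.6},
    {"slide": [0.058, -0.225, -0.03], "yaw": 0.007, "gripper": 0.6},
    {"slide": [0.058, -0.225, -0.085], "yaw": 0.007, "gripper": 0.6},
    {"slide": [0.058, -0.225, -0.14], "yaw": 0.007, "gripper": 0.6},
  ],
)

```text
time_s: 20.5
ee_pos: [0.564, -0.369, 0.0829]
eef_rot: [-3.139, -0.001, 1.294]
force: [1.9, -0.6, -0.6]
grip_width: 0.0566
```

```bash
python3 - <<'E'
from h import *
np.set_printoptions(precision=4,suppress=True)
o=readout.get_obs();print(o['force'],o['ee_pos'])
t=shot('top');s=shot('side')
a=cv2.resize(t['color'][235:285,390:470],None,fx=5,fy=5,interpolation=cv2.INTER_CUBIC);b=cv2.resize(s['color'][310:400,335:401],None,fx=6,fy=6,interpolation=cv2.INTER_CUBIC)
I=np.zeros((540,800,3),np.uint8);I[:250,:400]=a;I[:540,402:798]=b
cv2.imwrite('pics/g9.png',I[:,:,::-1])
E
```

```text
[ 1.8714 -0.6164 -0.5846] [ 0.564  -0.369   0.0829]
```

View pics/g9.png

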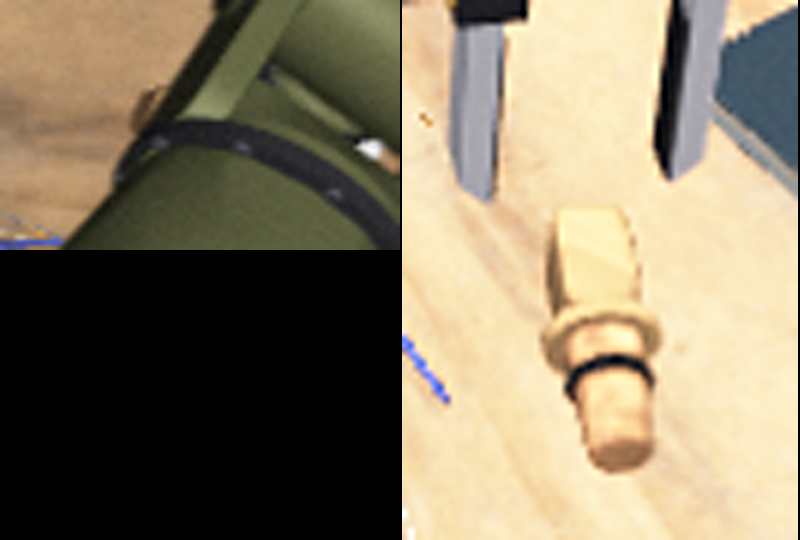

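Emit:
arm_command(
  increments=[
    {"slide": [0.0, 0.0, -0.05], "yaw": 0.0, "gripper": 0.6},
    {"slide": [0.0, 0.0, -0.075], "yaw": 0.0, "gripper": 0.6},
    {"slide": [0.0, 0.0, -0.082], "yaw": 0.0, "gripper": 0.6},
    {"slide": [0.0, 0.0, -0.082], "yaw": 0.0, "gripper": 0.3},
    {"slide": [0.0, 0.0, -0.082], "yaw": 0.0, "gripper": 0.15},
    {"slide": [0.0, 0.0, -0.082], "yaw": 0.0, "gripper": 0.15},
    {"slide": [0.0, 0.0, -0.082], "yaw": 0.0, "gripper": 0.15},
  ],
  grip_force=10,
)

```text
time_s: 21.48
ee_pos: [0.5654, -0.3689, 0.0058]
eef_rot: [3.14, 0.0, 1.295]
force: [0.1, 0.6, 4.1]
grip_width: 0.0269
```

Emit:
arm_command(
  increments=[
    {"slide": [0.0, 0.0, 0.0], "yaw": 0.0, "gripper": 0.15},
    {"slide": [0.0, 0.0, 0.05], "yaw": 0.0, "gripper": 0.15},
    {"slide": [0.0, 0.0, 0.11], "yaw": 0.0, "gripper": 0.15},
    {"slide": [-0.02, 0.03, 0.17], "yaw": 0.0, "gripper": 0.15},
    {"slide": [-0.04, 0.06, 0.21], "yaw": 0.0, "gripper": 0.15},
    {"slide": [-0.06, 0.1, 0.23], "yaw": 0.0, "gripper": 0.15},
  ],
  grip_force=10,
)

```text
time_s: 22.22
ee_pos: [0.5044, -0.2681, 0.2373]
eef_rot: [3.139, 0.001, 1.294]
force: [0.2, 0.5, -1.5]
grip_width: 0.0266
```

Emit:
arm_command(
  increments=[
    {"slide": [0.0, 0.06, 0.0], "yaw": 0.07, "gripper": 0.15},
    {"slide": [0.01, 0.12, 0.0], "yaw": 0.14, "gripper": 0.15},
    {"slide": [0.02, 0.18, 0.0], "yaw": 0.21, "gripper": 0.15},
    {"slide": [0.04, 0.24, 0.0], "yaw": 0.28, "gripper": 0.15},
    {"slide": [0.05, 0.3, 0.0], "yaw": 0.35, "gripper": 0.15},
    {"slide": [0.07, 0.36, 0.0], "yaw": 0.407, "gripper": 0.15},
    {"slide": [0.08, 0.41, 0.0], "yaw": 0.407, "gripper": 0.15},
    {"slide": [0.091, 0.431, -0.03], "yaw": 0.407, "gripper": 0.15},
  ],
  grip_force=10,
)

```text
time_s: 23.22
ee_pos: [0.5966, 0.1652, 0.206]
eef_rot: [3.138, -0.0, 1.704]
force: [-0.5, -0.2, -0.8]
grip_width: 0.0263
```

Emit:
arm_command(
  increments=[
    {"slide": [0.0, 0.0, -0.05], "yaw": 0.0, "gripper": 0.15},
    {"slide": [0.0, 0.0, -0.085], "yaw": 0.0, "gripper": 0.15},
    {"slide": [0.0, 0.0, -0.085], "yaw": 0.0, "gripper": 0.15},
    {"slide": [0.0, 0.0, -0.085], "yaw": 0.0, "gripper": 0.15},
  ],
  grip_force=10,
)

```text
time_s: 23.72
ee_pos: [0.5966, 0.1624, 0.1216]
eef_rot: [3.14, -0.0, 1.702]
force: [0.5, -0.4, -0.7]
grip_width: 0.0263
```

```bash
python3 - <<'E'
from h import *
np.set_printoptions(precision=4,suppress=True)
o=readout.get_obs();print(o['force'],o['ee_pos'],o['eef_rot'])
t=shot('top','g10t.png');s=shot('side','g10s.png')
for c,(x0,x1,y0,y1) in((t,(225,275,222,252)),(s,(270,315,180,222))):
    hs=cv2.cvtColor(c['color'],cv2.COLOR_RGB2HSV).astype(int)
    for r in range(y0,y1): print(r,''.join('#' if v[2]<75 else 'w' if v[1]<50 else 'C' if v[1]>115 and v[2]>120 else '.' for v in hs[r,x0:x1]))
E
```

```text
[ 0.4901 -0.4438 -0.6728] [0.5966 0.1624 0.1216] [ 3.1397 -0.0001  1.7017]
222 ###CC.CCCCCCCCCCCCC.CC.........................CCC
223 ###CC.CC.CCCCCCCCCCCC....................CCCCCCCCC
224 ###CCCCCCCCCCCCCCCCC.....................CCCCCCCCC
225 ###.......CCCCCCCCCC.....................CCCCCCCCC
226 ###.........CCCCCCCC...................CCCCCCCCCCC
227 ###...........CCCCCC...................CCCCCCCCCC.
228 ##............CCCCC.......................CCCCCC.#
229 ###.C..........CCCC...................wwwwwww.wwww
230 ##.CC..........CC.C..................wwwwwwwwwwwww
231 ##.CCC.....#.CCCCCCCCC...............wwwwwwwwwwwww
232 ###CCCCCCC.##CCCCCCCCCC.............wwwwwwwwwwwwww
233 ###CCCCCCCC#.CCCCCCCCCC.............wwwwwwwwwwwwww
234 ###CCCCCCCC##CCCCCCCCCC.............wwwwwwwwwwwwww
235 ###CCCCCCCC##CCCCCCCCCCC............wwwwwwwwwwwwww
236 ###CCCCCCCC##CCCCCCCCCCC............wwwwwwwwwwwwww
237 ###CCCCCCCC##CCCCCCCCCCC............wwwwwwwwwwwwww
238 ###.CCCCCCC##CCCCCCCCCCC............wwwwwwwwwwwwww
239 ###.CCCCCCC.#.CCCCCCC................wwwwwwwwwwwww
240 ###.CCCCCCC.##.................
[... 2024 characters left out ...]

208 CC#.................................wwwwwww..
209 CCC..................................wwwwwww.
210 CCC............................w.www..wwwwwww
211 w.C...........................wwwwww...wwwwww
212 wwC.........................wwwwwwwww...wwwww
213 ww........................wwwwwwwwwww........
214 ww.......................wwwwwwwwwwwww.......
215 ww.......................wwwwwwwwwwwww.......
216 wwwwwwwwwww.............wwwwwwwwwwwwwww......
217 wwwww....w..............wwwwwwwwwwwwwww......
218 www......................wwwwwwwwwwwwwww...CC
219 www......................wwwwwwwwwwwwwwwCCCCC
220 www.......................wwwwwwwwwww.CCCCCCC
221 www.......................wwwwwwwww.CCCCCCCCC
```

```bash
python3 - <<'E'
from h import *
np.set_printoptions(precision=4,suppress=True)
t=shot('top');s=shot('side')
a,e1=tri(t,[[247.8,235.2]],s,[[292.2,200]]); print('tip',a,e1)
g=np.array([.5966,.1624,.1216+.014]);d=a-g;print(np.linalg.norm(d),'tilt',np.degrees(np.arctan2(-d[2],np.hypot(*d[:2]))),'head',np.degrees(np.arctan2(d[1],d[0])))
q=a-M; print('px,v,d',q@px,q@VV,q@DN)
for T in (M-.04*DN,): print(proj(t,T),proj(s,T))
E
```

```text
tip [0.6044 0.0935 0.1323] 0.000837329721922201
0.06942229616822732 tilt 2.741189337579057 head -83.56684608117656
px,v,d -0.0006884621203225878 -0.0011937137928974169 -0.0439543145483747
[[249.5022 234.6697]] [[293.0369 200.9474]]
```

```bash
python3 - <<'E'
from h import *
np.set_printoptions(precision=4,suppress=True)
k=dict(L=.070,off=.014)
C=np.array([.596,.162,.121])
for v,d in((.003,-.02),(.003,-.006),(.003,0),(.003,.005),(.003,.009)): print(v,d,at(v,d,3,**k)-C)
C2=at(.003,.009,3,**k)
for v,d,al in((.005,.009,3),(.005,.009,6),(.005,.0095,9),(.005,.0095,12),(.005,.01,15),(.005,.0105,18),(.005,.011,21),(.005,.012,24),(.005,.013,27),(.005,.014,30),(.005,.014,33)): print(v,d,al,at(v,d,al,**k)-C2)
E
```

```text
0.003 -0.02 [ 0.0029 -0.0215 -0.0082]
0.003 -0.006 [ 0.0044 -0.0332 -0.0156]
0.003 0 [ 0.0051 -0.0383 -0.0188]
0.003 0.005 [ 0.0056 -0.0425 -0.0214]
0.003 0.009 [ 0.0061 -0.0458 -0.0236]
0.005 0.009 3 [ 0.0001 -0.0011  0.0017]
0.005 0.009 6 [ 0.0002 -0.0013  0.0053]
0.005 0.0095 9 [ 0.0003 -0.0022  0.0087]
0.005 0.0095 12 [ 0.0004 -0.0029  0.0123]
0.005 0.01 15 [ 0.0005 -0.0042  0.0156]
0.005 0.0105 18 [ 0.0007 -0.0056  0.0189]
0.005 0.011 21 [ 0.001  -0.0072  0.0221]
0.005 0.012 24 [ 0.0012 -0.0095  0.0249]
0.005 0.013 27 [ 0.0016 -0.0119  0.0277]
0.005 0.014 30 [ 0.0019 -0.0145  0.0304]
0.005 0.014 33 [ 0.0022 -0.0164  0.0335]
```

Emit:
arm_command(
  increments=[
    {"slide": [0.002, -0.014, -0.005], "yaw": 0.0, "gripper": 0.15},
    {"slide": [0.003, -0.0215, -0.008], "yaw": 0.0, "gripper": 0.15},
    {"slide": [0.0045, -0.033, -0.0155], "yaw": 0.0, "gripper": 0.15},
    {"slide": [0.005, -0.038, -0.019], "yaw": 0.0, "gripper": 0.15},
    {"slide": [0.0055, -0.0425, -0.0215], "yaw": 0.0, "gripper": 0.15},
    {"slide": [0.006, -0.046, -0.0235], "yaw": 0.0, "gripper": 0.15},
    {"slide": [0.006, -0.046, -0.0235], "yaw": 0.0, "gripper": 0.15},
  ],
  grip_force=8,
)

```text
time_s: 24.8
ee_pos: [0.6021, 0.1162, 0.0964]
eef_rot: [3.141, 0.0, 1.702]
force: [-0.1, 1.2, -0.2]
grip_width: 0.0265
```

```bash
cat > asc.py <<'E'
from h import *
np.set_printoptions(precision=4,suppress=True)
o=readout.get_obs();print(o['force'],o['ee_pos'],o['grip_width'])
t=shot('top');s=shot('side')
for c,(x0,x1,y0,y1) in((t,(225,285,224,248)),(s,(275,315,180,222))):
    hs=cv2.cvtColor(c['color'],cv2.COLOR_RGB2HSV).astype(int)
    for r in range(y0,y1): print(r,''.join('#' if v[2]<75 else 'w' if v[1]<50 else 'C' if v[1]>115 and v[2]>120 else '.' for v in hs[r,x0:x1]))
E
python3 asc.py
```

```text
[-0.0874  1.17   -0.1592] [0.6021 0.1162 0.0964] 0.02647211586870739
224 .....................#######.............CCCCCCCCCCCCC.CCCCC
225 .....................#######............CCCCCCCCCCCCCC.CCCCC
226 .....................#######...........CCCCCCCCCCC.....CCCCC
227 .....................#######...........CCCCCCCCCC.###.CCCCCC
228 .............#........######..............CCCCCC.#####..CCCC
229 .........###.#.......#######..........wwwwww.wwwwwww##.CCCCC
230 ..############........#####..........wwwwwwwwwwwwwww.##.CCCC
231 ##############........#####....##CCC.C..C.wwwwwwwwwwww#.CCCC
232 ##############........#####CCCC##CCCCCCCCCwwwwwwwwwwww#.CCCC
233 ##############........#####CCCC##CCCCCCCCCwwwwwwwwwwwww.CCCC
234 ########.#####........#####CCCC##CCCCCCCCC.wwwwwwwwwwww.CCCC
235 ........######........#####CCCC##CCCCCCCCC.wwwwwwwwwwww#.CCC
236 ww....########........#####CCCC##CCCCCCCCC.wwwwwwwwwwww.CCCC
237 #ww###########........#####CCCC.#.CCCCCCCC.wwwwwwwwwwww#CCCC
238 ##############........#####CCCC.#.CCCCCCCCwwwwwwwwwwwww#.CCC
239 ########..............#####CCCCC##.CCCC..wwwwwwwwwww
[... 1718 characters left out ...]
CCC...CC.....wwwwwwww....
207 ....wwwwww.C..CC...CC..##.....wwwwwww...
208 ......wwww.C.CCC..C.#.CCC#.....wwwwwww..
209 .......www.CCCCC.C.#.....C......wwwwwww.
210 ........www.CCCCCC#CC.......www..wwwwwww
211 .........w..CC.CC##C.....wwwwww...wwwwww
212 ............CCC..#.CC..wwwwwwwww...wwwww
213 .............CCC.#.C..wwwwwwwwww........
214 ...............C.##.wwwwwwwwwwwww.......
215 ..................#wwwwwwwwwwwwww.......
216 wwwwww.............wwwwwwwwwwwwwww......
217 ...ww..............wwwwwwwwwwwwwww......
218 ....................wwwwwwwwwwwwwww...CC
219 ....................wwwwwwwwwwwwwwwCCCCC
220 .....................wwwwwwwwwww.CCCCCCC
221 .....................wwwwwwwww..CCCCCCCC
```

Emit:
arm_command(
  increments=[
    {"slide": [0.0, -0.001, 0.002], "yaw": 0.0, "gripper": 0.15},
    {"slide": [0.0, -0.0013, 0.0053], "yaw": 0.0, "gripper": 0.15},
    {"slide": [0.0, -0.002, 0.0087], "yaw": 0.0, "gripper": 0.15},
    {"slide": [0.0, -0.003, 0.0123], "yaw": 0.0, "gripper": 0.15},
    {"slide": [0.0005, -0.004, 0.0156], "yaw": 0.0, "gripper": 0.15},
    {"slide": [0.0005, -0.004, 0.0156], "yaw": 0.0, "gripper": 0.15},
  ],
  grip_force=3,
)

```text
time_s: 25.65
ee_pos: [0.6026, 0.1122, 0.1122]
eef_rot: [3.141, 0.0, 1.702]
force: [0.1, 0.1, -1.0]
grip_width: 0.0261
```

```bash
python3 asc.py
```

```text
[ 0.086   0.0996 -0.9535] [0.6026 0.1122 0.1122] 0.026108812541139104
224 ......................#######............CCCCCCCCCCCCCCCCCCC
225 .......................######...........CCCCCCCCCCCC...CCCCC
226 .......................######..........CCCCCCCCCCC.....CCCCC
227 ............#.#........######..........CCCCCCCCCC.###..CCCCC
228 ###.###########........#####..............CCCCC..#####.CCCCC
229 ###############........#####..........wwwwwwwwwwwwww##.CCCCC
230 ###############........#####.........wwwwwwwwwwwwwww.##.CCCC
231 ###############........#####CC.###CC.....wwwwwwwwwwwww#.CCCC
232 ###############........#####CCCC##CCCCCCCC.wwwwwwwwwww#.CCCC
233 ..........#####........#####CCCC##CCCCCCCC.wwwwwwwwwwww.CCCC
234 ........#######........#####CCCC##CCCCCCCC.wwwwwwwwwwww#CCCC
235 ww..w##########........#####CCCC##CCCCCCCC.wwwwwwwwwwww#.CCC
236 ###############........#####CCCC##CCCCCCCC.wwwwwwwwwwww#CCCC
237 #############www.......#####CCCC##CCCCCCCC.wwwwwwwwwwww#.CCC
238 #############www.......#####CCCC##CCCCCCCC.wwwwwwwwwwww#.CCC
239 ########...............#####CCCC##.CCCCCCCwwwwwwwww
[... 1719 characters left out ...]
C..C.#.CCC#..wwwwwwww....
207 ............CCCCCC##C....C....wwwwwww...
208 .............C.CC##C...........wwwwwww..
209 .............C...#.C.......C....wwwwwww.
210 ................##CC........www..wwwwwww
211 .................#CCC....wwwwww...wwwwww
212 .................#.CC..wwwwwwwww...wwwww
213 ......................wwwwwwwwww........
214 ....................wwwwwwwwwwwww.......
215 ....................wwwwwwwwwwwww.......
216 wwwwww.............wwwwwwwwwwwwwww......
217 ...ww..............wwwwwwwwwwwwwww......
218 ....................wwwwwwwwwwwwwww...CC
219 ....................wwwwwwwwwwwwwwwCCCCC
220 .....................wwwwwwwwwww.CCCCCCC
221 .....................wwwwwwwww..CCCCCCCC
```

Emit:
arm_command(
  increments=[
    {"slide": [0.0, -0.0014, 0.0033], "yaw": 0.0, "gripper": 0.15},
    {"slide": [0.0005, -0.003, 0.0065], "yaw": 0.0, "gripper": 0.15},
    {"slide": [0.0007, -0.0053, 0.0093], "yaw": 0.0, "gripper": 0.15},
    {"slide": [0.001, -0.0077, 0.0121], "yaw": 0.0, "gripper": 0.15},
    {"slide": [0.0014, -0.0103, 0.0148], "yaw": 0.0, "gripper": 0.15},
    {"slide": [0.0017, -0.0122, 0.0175], "yaw": 0.0, "gripper": 0.15},
    {"slide": [0.0017, -0.0122, 0.0175], "yaw": 0.0, "gripper": 0.15},
  ],
  grip_force=3,
)

```text
time_s: 26.62
ee_pos: [0.6043, 0.1, 0.1297]
eef_rot: [3.141, 0.0, 1.702]
force: [-1.0, 0.6, -1.4]
grip_width: 0.0262
```

```bash
python3 asc.py | cut -c1-60; python3 - <<'E'
from h import *
t=shot('top');s=shot('side')
a=cv2.resize(t['color'][210:260,230:290],None,fx=6,fy=6,interpolation=cv2.INTER_CUBIC);b=cv2.resize(s['color'][170:230,275:323],None,fx=9,fy=9,interpolation=cv2.INTER_CUBIC)
I=np.zeros((540,800,3),np.uint8);I[:300,:360]=a;I[:540,365:797]=b
cv2.imwrite('pics/g11.png',I[:,:,::-1])
E
```

```text
[-0.9854  0.6191 -1.3684] [0.6043 0.1    0.1297] 0.026165203
224 ................#..#........######.......CCCCCCCCCCCCC.C
225 ............####.#.#........######......CCCCCCCCCCCCC..C
226 ....#####.##########........######.....CCCCCCCCCCC.....C
227 ####################........#####......CCCCCCCCCC.###..C
228 ####################........#####.........CCCCCC.#####.C
229 ####################........#####.....wwwwwwwwwwwwww##.C
230 ####################........########.wwwwwwwwwwwwwwww##.
231 ..............######........########.C....wwwwwwwwwwww#.
232 .....w......########........#####CC##CCCCCwwwwwwwwwwww#.
233 .....##.w###########........#####CC##CCCCC.wwwwwwwwwwww.
234 ###################ww.......#####CC.#CCCCC.wwwwwwwwwwww#
235 ##################www.......#####CC.#CCCCC.wwwwwwwwwwww#
236 ################wwwww.......#####CC.#CCCCC.wwwwwwwwwwww#
237 ww#############wwwwww........####CC##CCCCC.wwwwwwwwwwww#
238 www########.#...............#####C.##.CCCC.wwwwwwwwwwww.
239 ###########.................#########..CCCwwwwwwwwwwww#.
240 ###########.................########.wwwwwwwwwwwwwwwww#.
24
[... 1614 characters left out ...]
.CCCC.##...#.wwwwwwww....
207 ...............CCC.##.C..CC...wwwwwww...
208 ..................##.C.........wwwwwww..
209 .................##.C......C....wwwwwww.
210 .................##CC.......www..wwwwwww
211 ...................CCC...wwwwww...wwwwww
212 ....................CC.wwwwwwwww...wwwww
213 .....................wwwwwwwwwww........
214 ....................wwwwwwwwwwwww.......
215 ....................wwwwwwwwwwwww.......
216 wwwwww.............wwwwwwwwwwwwwww......
217 ....w..............wwwwwwwwwwwwwww......
218 ....................wwwwwwwwwwwwwww...CC
219 ....................wwwwwwwwwwwwwwwCCCCC
220 .....................wwwwwwwwwww.CCCCCCC
221 .....................wwwwwwwww..CCCCCCCC
```

```bash
python3 - <<'E'
from h import *
np.set_printoptions(precision=4,suppress=True)
t=shot('top');s=shot('side')
a,e1=tri(t,[[261,235.2]],s,[[297,207.5]]); print('ring',a,e1)
o=readout.get_obs();g=o['ee_pos']+e*.014;d=a-g;print(np.linalg.norm(d),'tilt',np.degrees(np.arctan2(-d[2],np.hypot(*d[:2]))),'head',np.degrees(np.arctan2(d[1],d[0])))
q=a-M; print('px,v,d',q@px,q@VV,q@DN)
k=dict(L=.070,off=.014)
for al in(28,32): print(al,at(.0,.014,al,**k), proj(t,M-.014*DN),proj(s,M-.014*DN))
V=M-.014*DN
for n,c in(('t',t),('s',s)):
    for al in (15,24,32):
        r=h2*np.cos(np.radians(al))-e*np.sin(np.radians(al)); u=h2*np.sin(np.radians(al))+e*np.cos(np.radians(al)); ctr=g+.042*r
        th=np.linspace(0,2*np.pi,60); q=proj(c,ctr+.0157*(np.cos(th)[:,None]*px+np.sin(th)[:,None]*u)); print(n,al,q.min(0),q.max(0),proj(c,ctr))
E
```

```text
ring [0.6054 0.0619 0.1261] 0.0007113304354141993
0.041983036394486986 tilt 24.25877624873766 head -88.07809193599763
px,v,d -0.0037683289132228732 0.010221261161319677 -0.014013492789462696
28 [0.6035 0.1055 0.1214] [[259.0178 234.6776]] [[297.3928 209.0653]]
32 [0.6038 0.1031 0.1257] [[259.0178 234.6776]] [[297.3928 209.0653]]
t 15 [260.3927 226.9569] [262.7286 239.6608] [[261.5464 233.3125]]
t 24 [258.8935 227.5139] [262.9927 240.1647] [[260.9186 233.843 ]]
t 32 [257.2414 228.0175] [262.8887 240.6162] [[260.0331 234.3195]]
s 15 [293.527  200.6398] [304.0455 210.0371] [[298.8096 205.3682]]
s 24 [293.0861 202.9885] [303.7246 211.1102] [[298.4205 207.0798]]
s 32 [292.5088 204.8755] [303.3045 211.7575] [[297.9197 208.3425]]
```

View pics/g11.png

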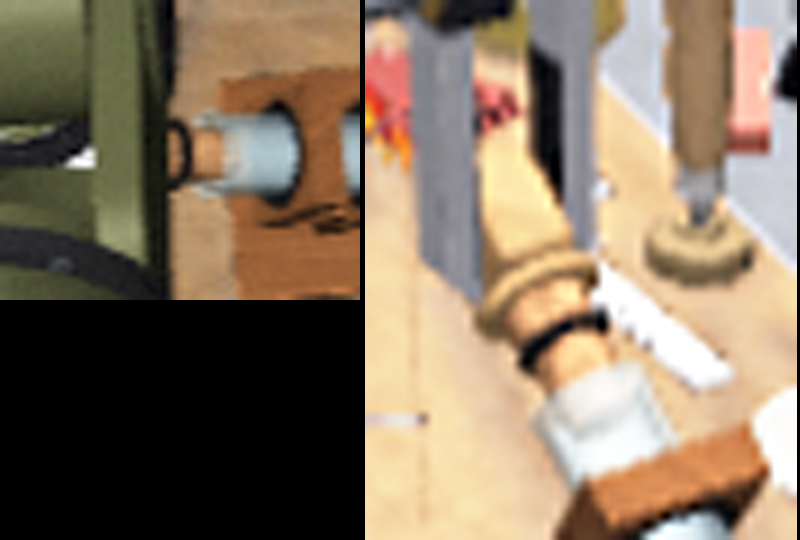

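Emit:
arm_command(
  increments=[
    {"slide": [0.0, 0.0015, -0.002], "yaw": 0.0, "gripper": 0.15},
    {"slide": [0.0, 0.0025, -0.004], "yaw": 0.0, "gripper": 0.15},
    {"slide": [0.0, 0.0005, -0.0055], "yaw": 0.0, "gripper": 0.15},
    {"slide": [0.0003, -0.0015, -0.007], "yaw": 0.0, "gripper": 0.15},
    {"slide": [0.0006, -0.0035, -0.008], "yaw": 0.0, "gripper": 0.15},
    {"slide": [0.0008, -0.0055, -0.0093], "yaw": 0.0, "gripper": 0.15},
    {"slide": [0.0008, -0.0055, -0.0093], "yaw": 0.0, "gripper": 0.15},
  ],
  grip_force=4,
)

```text
time_s: 27.8
ee_pos: [0.605, 0.0944, 0.12]
eef_rot: [-3.141, 0.0, 1.702]
force: [-1.1, 0.7, -1.0]
grip_width: 0.0261
```

```bash
python3 asc.py
```

```text
[-1.1286  0.7033 -1.0155] [0.605  0.0944 0.12  ] 0.026144229487369754
224 ................................#####....CCCCCCCCCCCCCCCCCCC
225 ................................#####..CCCCCCCCCCCCCCC.CCCCC
226 .............#..##.####.........#####..CCCCCCCCCCC.....CCCCC
227 ##.###.##.##############........#####..CCCCCCCCCC.###..CCCCC
228 ########################........####......CCCCCC.#####.CCCCC
229 ########################........####C.wwwwwwwwwwwwww##.CCCCC
230 ########################........######wwwwwwwwwwwwwww##.CCCC
231 ###########..##...w#####........#######..wwwwwwwwwwwww#.CCCC
232 #................#######........#######.CC.wwwwwwwwwww#.CCCC
233 ##......ww....##########........####..#.CC.wwwwwwwwwwww.CCCC
234 ######ww################........####..##CC.wwwwwwwwwwww#CCCC
235 w#####################www.......####..#.CC.wwwwwwwwwwww#.CCC
236 ww###################wwww.......####..##CC.wwwwwwwwwwww#.CCC
237 wwww################wwwww.......####..##CC.wwwwwwwwwwww#CCCC
238 wwwwww###########...............####..#.CC.wwwwwwwwwwww#CCCC
239 ###############.................########.C.wwwwwwww
[... 1719 characters left out ...]
C.CCCCC...C..wwwwwwww....
207 .............w.CCCC.C.........wwwwwww...
208 ..............CC.CC....CCC....wwwwwwww..
209 ..............C..CC..CC..##.....wwwwwww.
210 .................CCCC.###.wwwww..wwwwwww
211 .................CCC.#...wwwwww...wwwwww
212 ...................##..wwwwwwwww...wwwww
213 ...................##wwwwwwwwwww........
214 ..................##wwwwwwwwwwwww.......
215 ...................wwwwwwwwwwwwww.......
216 wwwwww.............wwwwwwwwwwwwwww......
217 ...ww..............wwwwwwwwwwwwwww......
218 ....................wwwwwwwwwwwwwww...CC
219 ....................wwwwwwwwwwwwwwwCCCCC
220 .....................wwwwwwwwwww.CCCCCCC
221 .....................wwwwwwww.C.CCCCCCCC
```

Emit:
arm_command(
  increments=[
    {"slide": [0.0, 0.0, 0.0], "yaw": 0.0, "gripper": 0.1},
    {"slide": [0.0003, -0.0025, -0.0016], "yaw": 0.0, "gripper": 0.1},
    {"slide": [0.0007, -0.005, -0.0032], "yaw": 0.0, "gripper": 0.1},
    {"slide": [0.001, -0.0076, -0.0048], "yaw": 0.0, "gripper": 0.1},
    {"slide": [0.0013, -0.0101, -0.0064], "yaw": 0.0, "gripper": 0.1},
    {"slide": [0.0017, -0.0126, -0.008], "yaw": 0.0, "gripper": 0.1},
  ],
  grip_force=20,
)

```text
time_s: 28.65
ee_pos: [0.6072, 0.0822, 0.1128]
eef_rot: [3.14, -0.0, 1.702]
force: [0.7, 4.3, 7.1]
grip_width: 0.0257
```

Emit:
arm_command(
  increments=[
    {"slide": [0.0003, -0.0028, -0.001], "yaw": 0.0, "gripper": 0.1},
    {"slide": [0.0007, -0.0053, -0.0026], "yaw": 0.0, "gripper": 0.1},
    {"slide": [0.001, -0.0079, -0.0042], "yaw": 0.0, "gripper": 0.1},
    {"slide": [0.001, -0.0079, -0.0042], "yaw": 0.0, "gripper": 0.1},
  ],
  grip_force=25,
)

```text
time_s: 29.15
ee_pos: [0.6081, 0.0744, 0.1085]
eef_rot: [3.14, -0.0, 1.702]
force: [0.6, 3.3, 4.6]
grip_width: 0.0259
```

```bash
python3 asc.py; python3 - <<'E'
from h import *
o=readout.get_obs();g=o['ee_pos']+e*.014;q=g-M;print('grip v,d',q@VV,q@DN,'F ax,v',-o['force']@DN,o['force']@VV)
E
```

```text
[0.6409 3.3007 4.6289] [0.6081 0.0744 0.1085] 0.025853516817837662
224 ...........................................#####.CCCCC.CCCCC
225 ...........................................#####.CCC.C.CCCCC
226 .................................##........#####.C.....CCCCC
227 ...##..#.#....#####..###.##########........#####..###..CCCCC
228 ###################################........###########.CCCCC
229 ###################################........####wwwww##.CCCCC
230 ###################################........####wwwwww##.CCCC
231 ###################################........####wwwwwww#.CCCC
232 .......ww###...............########........####wwwwwww#.CCCC
233 .......www####....ww.....##########........####wwwwwwww.CCCC
234 .......wwww#######################ww.......####wwwwwwww#CCCC
235 .......wwwww####################wwww.......####wwwwwwww#.CCC
236 .......wwwwww##################wwwww.......####wwwwwwww#.CCC
237 ........wwwwww################wwwwww.......####wwwwwwww#.CCC
238 .###########################...............####wwwwwwww#.CCC
239 #########################..#...............####wwwwwww
[... 1813 characters left out ...]
...CCC.wwwwwwwww..
209 ...........wwwwwww.CC.CCCC......wwwwwww.
210 ............wwwwww.CCCCC....CCC..wwwwwww
211 .............wwwww.CCC...C..www...wwwwww
212 ..............wwww.C...C.wwwwwww...wwwww
213 ................ww.C...wwwwwwwww........
214 .................w.CC.wwwwwwwwwww.......
215 ...................C.wwwwwwwwwwww.......
216 wwwwww............C.wwwwwwwwwwwwww......
217 ....w..............wwwwwwwwwwwwwww......
218 ...................wwwwwwwwwwwwwwww...CC
219 ....................wwwwwwwwwwwwwwwCCCCC
220 .....................wwwwwwwwwww.CCCCCCC
221 .....................wwwwwwww..CCCCCCCCC
grip v,d 0.0008113789015975897 -0.022276010983511996 F ax,v 5.482396210100298 2.2324709239808342
```

Emit:
arm_command(
  increments=[
    {"slide": [0.0002, -0.0017, -0.0011], "yaw": 0.0, "gripper": 0.1},
    {"slide": [0.0004, -0.0034, -0.0021], "yaw": 0.0, "gripper": 0.1},
    {"slide": [0.0004, -0.0034, -0.0021], "yaw": 0.0, "gripper": 0.1},
  ],
  grip_force=30,
)

```text
time_s: 29.62
ee_pos: [0.6085, 0.0714, 0.1066]
eef_rot: [3.14, -0.001, 1.702]
force: [-0.4, 7.4, 8.0]
grip_width: 0.0258
```

Emit:
arm_command(
  increments=[
    {"slide": [0.0002, -0.0017, -0.0009], "yaw": 0.0, "gripper": 0.1},
    {"slide": [0.0004, -0.0034, -0.0018], "yaw": 0.0, "gripper": 0.1},
    {"slide": [0.0004, -0.0034, -0.0018], "yaw": 0.0, "gripper": 0.1},
  ],
  grip_force=40,
)

```text
time_s: 30.0
ee_pos: [0.6088, 0.0688, 0.1051]
eef_rot: [3.14, -0.002, 1.702]
force: [-3.0, 12.1, 10.1]
grip_width: 0.0261
```

Emit:
arm_command(
  increments=[
    {"slide": [0.0002, -0.0017, -0.0009], "yaw": 0.0, "gripper": 0.1},
    {"slide": [0.0003, -0.0025, -0.0014], "yaw": 0.0, "gripper": 0.1},
    {"slide": [0.0003, -0.0025, -0.0014], "yaw": 0.0, "gripper": 0.1},
  ],
  grip_force=45,
)

```text
time_s: 30.38
ee_pos: [0.6091, 0.0669, 0.1039]
eef_rot: [3.14, -0.003, 1.703]
force: [-3.3, 15.5, 12.8]
grip_width: 0.0257
```

Emit:
arm_command(
  increments=[
    {"slide": [-0.0003, 0.0021, 0.0013], "yaw": 0.0, "gripper": 0.1},
    {"slide": [-0.0006, 0.0042, 0.0026], "yaw": 0.0, "gripper": 0.1},
    {"slide": [-0.0009, 0.0063, 0.0039], "yaw": 0.0, "gripper": 0.1},
    {"slide": [-0.0009, 0.0063, 0.0039], "yaw": 0.0, "gripper": 0.1},
  ],
  grip_force=45,
)

```text
time_s: 30.88
ee_pos: [0.6083, 0.0721, 0.1071]
eef_rot: [3.14, -0.001, 1.702]
force: [2.0, 6.4, 4.8]
grip_width: 0.0258
```

```bash
python3 - <<'E'
from h import *
o=readout.get_obs();g=o['ee_pos']+e*.014;q=g-M;print(o['ee_pos'],o['force'],'grip v,d',q@VV,q@DN,'F ax,v',-o['force']@DN,o['force']@VV)
E
```

```text
[0.60834516 0.0721029  0.10709194] [2.02334376 6.42212464 4.76049377] grip v,d 0.0008317981328741664 -0.01960021698456573 F ax,v 7.698385375316748 0.8029863624450022
```

Emit:
arm_command(
  increments=[
    {"slide": [-0.0002, 0.0016, 0.001], "yaw": 0.0, "gripper": 0.1},
    {"slide": [-0.0004, 0.003, 0.0019], "yaw": 0.0, "gripper": 0.1},
    {"slide": [-0.0004, 0.003, 0.0019], "yaw": 0.0, "gripper": 0.1},
    {"slide": [-0.0004, 0.003, 0.0019], "yaw": 0.0, "gripper": 0.35},
    {"slide": [-0.0004, 0.003, 0.0019], "yaw": 0.0, "gripper": 0.5},
    {"slide": [-0.0004, 0.003, 0.0019], "yaw": 0.0, "gripper": 0.5},
  ],
  grip_force=10,
)

```text
time_s: 31.62
ee_pos: [0.6073, 0.0739, 0.1082]
eef_rot: [-3.141, 0.0, 1.702]
force: [-0.0, -0.6, 1.4]
grip_width: 0.0464
```

Emit:
arm_command(
  increments=[
    {"slide": [0.0, 0.0, 0.04], "yaw": 0.0, "gripper": 0.5},
    {"slide": [0.0, 0.02, 0.08], "yaw": 0.0, "gripper": 0.5},
    {"slide": [-0.03, 0.06, 0.12], "yaw": 0.0, "gripper": 0.5},
    {"slide": [-0.08, 0.1, 0.15], "yaw": 0.0, "gripper": 0.5},
    {"slide": [-0.13, 0.13, 0.15], "yaw": 0.0, "gripper": 0.5},
    {"slide": [-0.16, 0.16, 0.15], "yaw": 0.0, "gripper": 0.5},
    {"slide": [-0.16, 0.19, 0.15], "yaw": 0.0, "gripper": 0.5},
    {"slide": [-0.16, 0.19, 0.15], "yaw": 0.0, "gripper": 0.5},
  ],
)

```text
time_s: 32.62
ee_pos: [0.447, 0.2653, 0.2584]
eef_rot: [-3.142, 0.0, 1.704]
force: [0.4, 0.3, -0.2]
grip_width: 0.0472
```

```bash
cat > fin.py <<'E'
from h import *
o=readout.get_obs();print(o['force'],o['ee_pos'],o['grip_width'])
t=shot('top','fin_t.png');s=shot('side','fin_s.png')
for n,c,(x0,x1,y0,y1) in(('top',t,(235,285,222,250)),('side',s,(278,325,185,240))):
    G=cv2.cvtColor(c['color'],cv2.COLOR_RGB2HSV).astype(int)
    for r in range(y0,y1): print(r,''.join('#' if v[2]<80 else 'w' if v[1]<50 else 'C' if v[1]>105 and v[2]>120 else '.' for v in G[r,x0:x1]))
# predicted outline of a seated stopper: flange front/back rims, head corners
for n,c in(('top',t),('side',s)):
    a=np.linspace(0,2*np.pi,90)
    for nm,k,rr in(('rim',0,.0195),('flF',0,.02),('flB',-.006,.02)):
        q=proj(c,M+DN*k+rr*(np.cos(a)[:,None]*px+np.sin(a)[:,None]*VV)); print(n,nm,q.min(0).round(1),q.max(0).round(1))
    q=proj(c,[M-.046*DN+i*.013*px+j*.02*VV for i in(-1,1) for j in(-1,1)]); print(n,'head back corners',q.round(1).tolist())
E
python3 fin.py
```

```text
[ 0.35700996  0.30229055 -0.18008848] [0.44701982 0.26526017 0.25840172] 0.04716335241898719
222 CCCCCCCCCCCCC...............CCCCCCCCCC..CCCCCCCCCC
223 CCCCCCCCCCCCC................CCCCCCCCCCCCCCCCCCCCC
224 CCCCCCCCCCCCC................CCCCCCCCCCCCCCC.CCCCC
225 CCCCCCCCCCCC................CCCCCCCCCCCCC....CCCCC
226 CCCCCCCCCCC.................CCCCCCCCCCCC.....CCCCC
227 .CCCCCCCCCCC............C..CCCCCCCCCCCC.###..CCCCC
228 .CCCCCCCCCC...............CCCC.CCCCC...#####.CCCCC
229 ..CCCCCCCC...........CCCC..CCCC.wwwwwwwwww##..CCCC
230 ..CCCCCCCC.....CCCCCCCCCCCCCCCC.wwwwwwwwwww##.CCCC
231 ..CC.CCC.C...CCCCCCCCCCCCCCCCCCC.wwwwwwwwwww#.CCCC
232 ...C.CCC...CCCCCCCCCCCCCCCCCCCCC.wwwwwwwwwww#.CCCC
233 ....C.....CCCCCCCCCCCCCCCCCCCCCC.wwwwwwwwwwww#CCCC
234 ...C......CCCCCCCCCCCCCCCCCCCCCC.wwwwwwwwwwww#.CCC
235 .CCCC.....CCCCCCCCCCCCCCCCCCCCCC.wwwwwwwwwwww#.CCC
236 ..........CCCCCCCCCCCCCCCCCCCCCC.wwwwwwwwwwww#.CCC
237 CCCC......CCCCCCCCCCCCCCCCCCCCCC.wwwwwwwwwwww#CCCC
238 .C........CCCCCCCCCCCCCCCCCCCCCC.wwwwwwwwwwww#CCCC
239 C.C.......CCCCCCCCCCC........CCC.wwwwwwwwwww#.CCCC
240 CCC.......CCC
[... 3086 characters left out ...]
...............C....####wwwwwwwwwww..CCCCCCCCC
235 .................C..#####.wwwwwwww.CCCCCCCCCCCC
236 .................C.###CC..wwwwww.CCCCCCCCCCCCCC
237 ..................C.C......wwCCCCCCCCCCCCCCCCCC
238 .........................CC..CCCCCCCCCCCCCCC..#
239 ......................CCCCCC..CCCCCCCCCCC..####
top rim [260.6 226.9] [267.6 242.4]
top flF [260.5 226.7] [267.7 242.6]
top flB [258.4 226.7] [265.6 242.6]
top head back corners [[244.4, 241.4], [251.2, 238.3], [243.5, 231.2], [250.2, 227.8]]
side rim [293.  209.2] [306.4 217.7]
side flF [292.9 209.1] [306.6 217.8]
side flB [291.9 207.2] [305.6 215.9]
side head back corners [[286.0, 204.3], [289.6, 196.4], [294.4, 201.7], [298.2, 193.8]]
```

```bash
python3 - <<'E'
from h import *
for n,f,(x0,x1,y0,y1) in(('top','fin_t',(238,275,222,248)),('side','fin_s',(280,312,186,222))):
    a=cv2.imread(f'pics/{n}0.png').astype(int);b=cv2.imread(f'pics/{f}.png').astype(int)
    m=abs(a-b).max(2)>14
    c=shot(n)
    pr=np.zeros(m.shape,np.uint8)
    th=np.linspace(0,2*np.pi,60)
    for pts in ([M-k*DN+.02*(np.cos(t)*px+np.sin(t)*VV) for t in th for k in(0,.006)],[M-k*DN+i*.013*px+j*.02*VV for k in(.006,.046) for i in(-1,1) for j in(-1,1)]):
        cv2.fillConvexPoly(pr,cv2.convexHull(proj(c,pts).astype(np.float32)).round().astype(np.int32),1)
    for r in range(y0,y1): print(r,''.join('#' if m[r,x] and pr[r,x] else 'o' if m[r,x] else '+' if pr[r,x] else '.' for x in range(x0,x1)))
    ms=m[y0:y1,x0:x1];ps=pr[y0:y1,x0:x1]
    for q in(ms,ps):
        q=cv2.morphologyEx(q.astype(np.uint8),cv2.MORPH_OPEN,np.ones((3,3))); mo=cv2.moments(q,True); print(n,mo['m00'],mo['m10']/mo['m00']+x0,mo['m01']/mo['m00']+y0,np.degrees(.5*np.arctan2(2*mo['mu11'],mo['mu20']-mo['mu02'])))
E
```

```text
222 .....................................
223 .....................................
224 .....................................
225 .....................................
226 .....................................
227 ......................+++++++........
228 ...........+++++++++++++####+........
229 .........+++++###############+.......
230 .......+++++#################+ooo....
231 .....+++++####################.ooo.o.
232 .....+++#######################oooooo
233 .....+#########################oooooo
234 .....++########################oooooo
235 .....++++######################oooooo
236 .....++++############+#########oooooo
237 ......++#############+#########oooooo
238 ......++######################ooooooo
239 ......++++####################ooooooo
240 ......++######################oooooo.
241 ......+######################..oo....
242 ......................++####+........
243 .......................####+.........
244 .....................................
245 .....................................
246 .....................................
247 .....................................
top 335.
[... 885 characters left out ...]
+#######++......
207 .......o#######+##+#####++......
208 ........################++......
209 ........o############+####+.....
210 .........+########++######++....
211 ..........######++#########+....
212 ..........+####+####++++##+.....
213 ...........########++++++#......
214 ...........+#####++++++++.......
215 ............#####++++++#oo......
216 ............#####++++#ooooo.....
217 ............o#######oooo........
218 .............####oooooo.........
219 ..............o..ooooo..........
220 .................oooooo.........
221 .................oooooooo.......
side 227.0 295.4757709251101 208.02643171806167 79.1002371042494
side 342.0 296.1140350877193 206.2953216374269 68.9476630099579
```

```bash
python3 - <<'E'
from h import *
np.set_printoptions(linewidth=260,threshold=10**6)
s=cv2.imread('pics/fin_s.png');t=cv2.imread('pics/fin_t.png')
print(cv2.cvtColor(s,cv2.COLOR_BGR2GRAY)[192:220,283:309])
print(cv2.cvtColor(t,cv2.COLOR_BGR2GRAY)[226:246,240:273])
E
```

```text
[[202 211 217 184 233 255 255 253 252 252 252 252 251 247 252 255 245 240 219 207 215 211 211 208 208 208]
 [177 206 213 208 209 218 252 254 253 253 253 253 253 253 252 255 205 209 219 223 220 216 214 209 209 208]
 [137 199 209 212 214 192 206 240 255 254 253 253 254 254 254 255 218 222 224 223 220 218 214 212 194 197]
 [108 196 203 210 212 215 204 187 235 255 255 254 250 240 239 253 248 233 223 221 217 215 215 195 189 203]
 [171 200 203 207 208 214 221 208 200 210 255 252 225 199 176 243 255 254 235 221 218 216 216 163 200 205]
 [207 207 212 210 214 216 217 222 218 181 242 235 220 215 209 231 253 246 198 211 213 213 213 126 160 197]
 [216 215 214 213 215 218 219 224 229 223 228 227 228 227 227 212 233 244 192 203 208 208 211 118 105 128]
 [214 214 216 212 215 219 214 206 224 229 230 230 228 229 229 225 230 255 244 174 198 203 207 131  89  92]
 [211 211 213 213 213 220 188 168 215 225 229 229 228 230 229 230 227 242 255 250 223 202 206 196 130  91]
 [206 204 206 206 205 209 142 124 198 224 230 230 228 228 228 228 227 212 255 255 253 237 203 206 195 185]
 [206 198 194 197 202 183 123 
[... 3897 characters left out ...]
123 111 102 100 119 124]
 [150 145 141 135 137 113 114 103  80  64  62  62  61  55  59  54  51  51  82 101 122 136 135 135 139 131 130 119 105  95  98 102  99]
 [147 141 139 133 130 135 135 134 132 133 135 136 145 147 154 150 148 151 149 151 148 139 135 123 117 131 137 113 100  93  97  91  82]
 [144 139 137 135 138 132 134 131 130 134 141 144 149 153 154 151 153 152 152 154 157 140 127 119 113 142 162 135 111 112 112 103  94]
 [141 140 137 133 136 135 133 128 132 133 143 148 146 151 150 150 149 151 157 159 157 160 162 163 162 163 163 135 111 106 110 106  92]
 [141 133 133 136 135 135 133 133 133 135 139 149 150 153 152 150 153 149 151 156 158 157 155 156 152 156 159 155 134 108 112 107  93]]
```

```bash
python3 - <<'E'
from h import *
s=shot('side')
rows=np.arange(200,209);cols=np.array([290.3,290.6,291.1,291.8,292.3,292.8,293.3,293.8,294.4])
print('obs slope',np.polyfit(rows,cols,1)[0])
for al in(26,29,32,35,38):
    a=np.radians(al);d=h2*np.cos(a)-e*np.sin(a);v=h2*np.sin(a)+e*np.cos(a)
    q=proj(s,[M-k*d-.013*px+.02*v for k in(.046,.026,.006)]); print(al,q.round(1).tolist(),(q[2,0]-q[0,0])/(q[2,1]-q[0,1]))
E
```

```text
obs slope 0.5233333333333383
26 [[288.8, 196.8], [292.4, 202.7], [295.9, 208.6]] 0.6066333375885528
29 [[289.2, 196.6], [292.6, 202.7], [296.2, 208.8]] 0.5699363831240349
32 [[289.6, 196.4], [293.0, 202.7], [296.4, 209.1]] 0.535777192927161
35 [[290.0, 196.2], [293.3, 202.8], [296.6, 209.4]] 0.5037280229328359
38 [[290.4, 196.2], [293.6, 202.9], [296.8, 209.7]] 0.4734347753794634
```

```bash
python3 -c "
from station import job,readout
print(readout.get_obs()['time_s'],job.hand_in())"
```

```text
the job is handed in; nothing more can be done
32.875 None
```

I handed the job in at 32.9 s. By my last checks every part of the task is done, but I measured how closely the stopper is seated less directly than the rest.

**How it went:**
- **Tilting:** The tool can't tilt, so I turned the rod and then the stopper to the bore's angle by gripping lightly and letting the tube's mouth turn them. On the first try the rod's tip slipped out over the rim, with light forces, and the second try worked.
- **Stub:** It came out at about 11 N and landed on the base board. Its centre is about 140 mm down the bore axis, where 118 mm was needed.
- **Push rod:** It is back on the bench where it started. I saw this only in the top camera's colour mask; the side view was too cluttered to judge.
- **Stopper:** I pressed it in up to about 20 N, eased off and released it. The arm is clear of everything.

**Last checks:**
- **Flange on the rim:** The push rose about 2 N per mm, as the clamp rubber should. It also passed the ring's 12 N maximum, so the flange was bearing on the rim.
- **Stopper angle:** The side camera gives about 33° against the bore's 32°, within the limit of about 3.4°.
- **Disagreement:** In the last pictures the stopper's head looks 1–2 pixels (about 3–5 mm) shorter along the axis than my model of a fully seated stopper. I put that down to rounded head edges and a 1–2 mm error in my mouth position. I couldn't confirm the 2 mm seating or the 3 mm centring any more finely.
- **Bystanders:** I never touched the bead dish, caliper or graphite block on purpose, but I didn't measure their positions again at the end.

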